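Unstack the writing things and set out the calligraphy desk

ROBOT

A 7-joint arm with a two-finger parallel gripper is mounted at the origin on the work surface. World frame = base frame: x ahead of the robot, y to its left, z up, the work surface at z = 0. Lengths are in m, angles in rad, forces in N, time in s.
With the tool pointing down it reaches from about 0.425 to 0.875 m from the base axis. Payload 4.7 kg.
Tool frame: the origin (TCP) lies on the centre line of the jaws, within the pads' length; the fingertips stand 19 mm ahead of it and the grasp point (between the pads) is the TCP (ctrl.nose_length is the distance from the TCP to the fingertips, in m); z points along the fingers, x is the direction in which the jaws open and shut, and the axes are right-handed (so a half turn about z gives the same grasp; the last joint's range is limited). The gripper opens to 87 mm and grips with 3 to 60 N. Pads are 19 mm wide; open, the fingers measure 117 mm over their backs; the gripper's body (75 mm by 190 mm) begins 51 mm behind the grasp point.
Start: joints at [1.234, 0.321, -0.07, 1.45, 0.023, 1.371, -0.057], TCP at [0.223, -0.61, 0.21] pointing down, gripper open.
Joint ranges: [-2.86, 2.86], [-0.3, 2.09], [-1.38, 1.24], [0.06, 2.45], [-1.56, 4.7], [0.09, 2.05], [-2.69, 2.69]. Speed limits (rad/s): [2.57, 2.57, 3.14, 3.14, 3.14, 3.14, 3.14].

INTERFACE

Orientations are given as a rotation vector (axis times angle).
In Python, from bench import ctrl gives the robot as it stands. The module is installed in compiled form; this text tells all that it offers.
- The arm moves only by the shell command python3 -m crank 'ROWS' [OPENING] [FORCE]. ROWS is a JSON object of lists of equal length, an entry for each row: "dp": the shift along the tool's x, y, z in cm, a list of three; "delta_rot": the turn, a rotation vector about the tool's x, y, z in rad, a list of three. In form: {"dp": [[x, y, z], ...], "delta_rot": [[rx, ry, rz], ...]}. A call has exactly 8 rows; each row shifts and turns the commanded pose from where the row before left it, along the tool's axes as they then stand; what a row does not reach is not made up. A row lasts 1/10 s, in which the tool goes at most 50 mm and 8.59 degrees, less where a joint would pass 70% of its speed; a pose out of reach is approached as far as the arm can. A call with a gripper value outside its range is refused whole. OPENING is the finger opening in cm, from 0 to 8.7, set as the call begins (- or left out, the last holds). The fingers move at their own pace and stop on an object; FORCE is the grip in N (left out, the last holds). Time passes only in rows, so rows that do not move let the fingers close, or fill a call up. It gives the time, the measured TCP pose, the force and the opening at its end, in the units of the state.
- ctrl.get_state(): the state, without advancing time (a new reading comes with each control period).
- ctrl.get_image(name): name is "scene" or "side" or "wrist"; returns the picture (480x640x3 uint8, blue, green, red); there is no depth.
- ctrl.camera_info(name): a dict with "camera_matrix" (3x3 intrinsics, pixels), "xyz" and "orientation" of the camera in the world. Camera axes: x right, y down, z forward; pixel columns grow to the right and rows downward; lengths in m; the calibration is good to about 2 mm. A picture is of the moment at which its call begins: read the wrist's pose just before it. camera_info takes no time and is no camera call; for the wrist camera it gives the pose at the moment of the call.
- ctrl.close_job(): hands the job in, once; it reports no verdict.
The state is a dict: "time": time; "joint_positions": joint angles; "qd": joint speeds; "joint_torque": joint torques, N m; "position": TCP position; "tool_rot": TCP orientation; "ft_force": force on the tool from outside, world axes, zero at the start; "torque": the same for the moment, N m; "grip_width": opening from 0.0 (shut) to 1.0 (fully open).
Only numpy, scipy, OpenCV 4.12 (cv2) and the standard library are available. Lean on these libraries where they do the work, as an engineer would, in place of code of your own. Each camera call takes 0.05 s, during which the arm holds its last target.

TASK

Set the desk out for writing: take the two stacks apart from the top, one thing at a time, and put each thing in the middle of its own place: the green seal upright on the red pad, the round white seal-paste box on the cork coaster, the brass paperweight lengthwise along the red band of the paper sheet, the navy ink-stick case lengthwise on the blue felt mat, and the dark inkstone lengthwise on the wooden stand between its two end lips. Set everything down gently, right way up, without dropping or toppling anything, and leave it lying there.

Things in the scene. Friction and masses are not known exactly. Their poses are not given: they have to be found in the camera images.
- seal: Pale green stone seal, an upright square block 28 x 28 mm, 50 mm high, with a red-stained foot. Stands on the paste box at the start, at any yaw. Origin: centre of its underside, z up, x and y square to its sides. About 0.11 kg.
- paste_box: Round white porcelain seal-paste box with a blue ring on its flat lid (lid and box are one solid piece): diameter 56 mm, height 28 mm. At the start it lies on either the ink case or the inkstone, with the seal standing on it. Origin: centre of its underside, z up. About 0.14 kg.
- paperweight: Brass bar 24 mm (x) x 120 mm (y) x 22 mm high, about 0.4 kg. At the start it lies roughly lengthwise (within about 40 degrees) on whichever of ink case and inkstone does not carry the paste box. Origin: centre of its underside, y along its length, z up.
- ink_case: Navy-blue closed ink-stick case with a thin gold seam and a cream panel on top: 58 mm (x) x 120 mm (y) x 34 mm high, about 0.22 kg. Lies on the desk at the bottom of one stack. Origin: centre of its underside, y along its length, z up.
- inkstone: Dark slate inkstone slab, 58 mm (x) x 120 mm (y) x 34 mm high, about 0.5 kg, flat on top with an 8 mm deep 46 x 34 mm well towards its +y end. Lies on the desk at the bottom of the other stack. Origin: centre of its underside, y along its length, z up.
- red_pad: Fixed square red lacquer pad, 60 x 60 mm, 6 mm thick: the place of the seal. Origin: centre of its underside, on the desk (z = 0).
- coaster: Fixed round cork coaster, diameter 84 mm, 5 mm thick: the place of the paste box. Origin: centre of its underside, on the desk.
- sheet: Fixed stiff white paper sheet, 95 mm (x) x 150 mm (y), 2 mm thick, with a red band 34 mm (x) x 130 mm (y) printed across its head and thin red rules on the rest. Origin: under the middle of the red band, on the desk; y runs along the band; the sheet reaches from x = -73 to +22 mm. The paperweight goes along the band.
- felt_mat: Fixed blue felt mat, 80 mm (x) x 140 mm (y), 3 mm thick: the place of the ink case, its length along y. Origin: centre of its underside, on the desk.
- stand: Fixed flat wooden stand, 90 mm (x) x 154 mm (y), floor 4 mm above the desk, a lip 6 mm wide along each short (y) end whose top is 10 mm above the desk, 142 mm free between the lips, long sides open: the place of the inkstone, its length along y, either way round. Origin: centre of its underside, on the desk.
There are look-alikes about, which are no part of the job. What is shaped like the ink_case but purple is not meant.

How it is judged:
By the outcome, as a careful person would: the job done as asked, in the order asked, and still so for the second after the job is handed in, with the robot touching nothing.
It also fails if it takes over 128 s, if anything falls off the work surface, if the arm or the gripper's body presses on something with over 40 N, if the wrist force passes 120 N, or if a joint passes its speed limit or range.

## Working session

There is one attempt and no reset: what is moved stays moved. The work goes in short steps, Python scripts to look and compute and a shell command to move; the robot and the scene stay as the last step left them, time stands still between calls to the robot, and variables do not carry over. Pictures are saved under pics/ and viewed, and the job is handed in when it is done.

```bash
mkdir -p pics; ls
python3 - <<'E'
from bench import ctrl
import cv2,numpy as np
print(ctrl.get_state())
for n in("scene","side","wrist"):
    print(n,ctrl.camera_info(n)); cv2.imwrite(f"pics/{n}0.png",ctrl.get_image(n))
print(ctrl.nose_length)
E
```

```text
pics
{'time': 0.0, 'joint_positions': array([ 1.23410522,  0.32185609, -0.07005059,  1.45167404,  0.02260295,
        1.37078628, -0.05691198]), 'qd': array([ 1.73987208e-03,  4.68262913e-04, -1.98996407e-03,  6.00354573e-05,
        3.85698657e-04,  1.35273560e-03, -2.10365605e-03]), 'joint_torque': array([ 9.75880430e-04, -4.91290784e+01, -4.03595427e-01, -3.12524736e+01,
       -6.41063601e-02,  4.37052338e-02,  1.71541378e-04]), 'position': array([ 0.22309959, -0.60990073,  0.20874026]), 'tool_rot': array([-2.57414913,  1.79915673,  0.00258941]), 'ft_force': array([ 0.28934454, -0.49228663, -0.10345467]), 'torque': array([-0.01562096, -0.00603067, -0.05333641]), 'grip_width': 0.9979480783863286}
scene {'camera_matrix': array([[446.71079099,   0.        , 320.28828622],
       [  0.        , 446.71079099, 237.67517053],
       [  0.        ,   0.        ,   1.        ]]), 'xyz': array([ 0.82158951, -0.53403732,  1.0452715 ]), 'orientation': array([-2.41430621, -0.90391531,  0.29781502])}
side {'camera_matrix': array([[564.222285  ,   0.        , 315.74262223],
       [  0.        , 564.222285  , 239.13151027],
       [  0.        ,   0.        ,   1.        ]]), 'xyz': array([0.04419489, 0.8709523 , 0.82861724]), 'orientation': array([-0.49789344,  2.62757529, -1.29234358])}
wrist {'camera_matrix': array([[339.58011811,   0.        , 316.15810769],
       [  0.        , 339.58011811, 241.64513745],
       [  0.        ,   0.        ,   1.        ]]), 'xyz': array([ 0.28588   , -0.58749436,  0.38415872]), 'orientation': array([ 2.40584102, -1.68056252, -0.20803453])}
0.019
```

View pics/scene0.png

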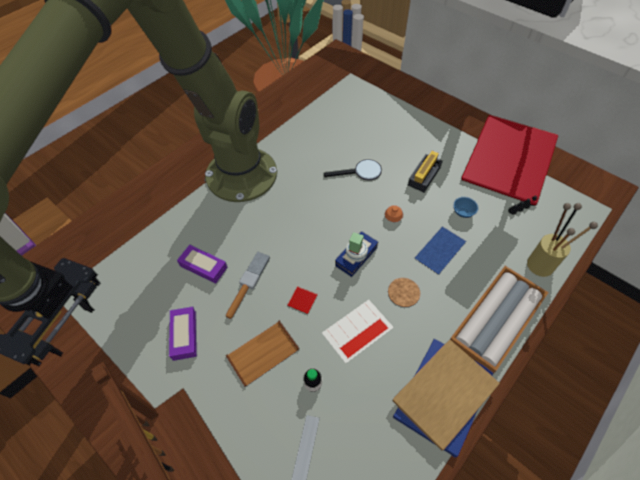

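View pics/side0.png

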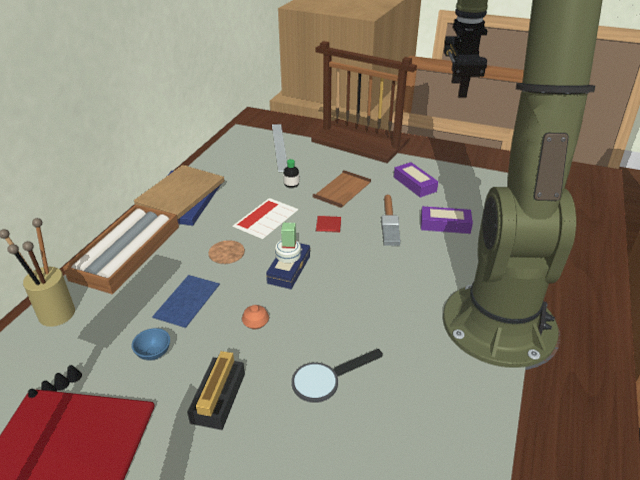

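View pics/wrist0.png

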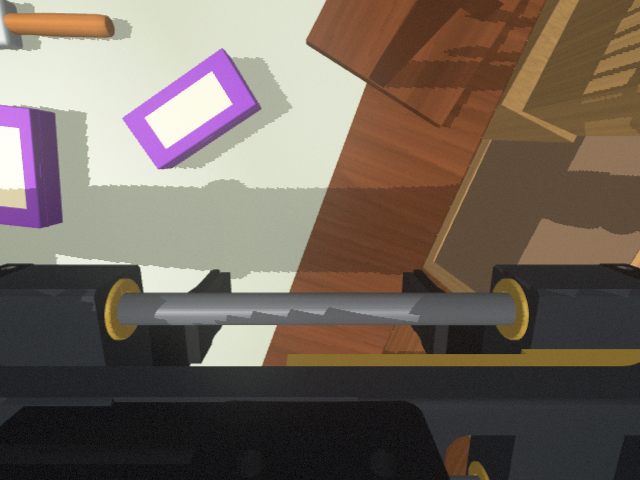

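Scene view: ink case with paste box and seal at (356,253), inkstone with brass bar at (425,170), red pad (302,300), coaster (404,292), sheet (358,330), felt mat (441,250), stand (262,353). Look-alikes are the purple cases at (203,263) and (182,333). The red book, blue bowl and blue book are distractors too.

```bash
cat > lib.py <<'E'
from bench import ctrl
import cv2,numpy as np
from scipy.spatial.transform import Rotation as R
def cam(n):
    c=ctrl.camera_info(n); return np.array(c["camera_matrix"]),np.array(c["xyz"]),R.from_rotvec(c["orientation"]).as_matrix()
def cast(C,px,z):
    K,t,Rm=C; px=np.atleast_2d(np.asarray(px,float))
    d=(Rm@np.linalg.inv(K)@np.c_[px,np.ones(len(px))].T).T
    return (t+d*((z-t[2])/d[:,2])[:,None])
def proj(C,P):
    K,t,Rm=C; q=(K@Rm.T@(np.atleast_2d(P)-t).T).T; return q[:,:2]/q[:,2:]
def snap(n,name):
    C=cam(n); im=ctrl.get_image(n); cv2.imwrite(f"pics/{name}.png",im); np.savez(f"pics/{name}.npz",K=C[0],t=C[1],R=C[2]); return im,C
def load(name):
    z=np.load(f"pics/{name}.npz"); return cv2.imread(f"pics/{name}.png"),(z["K"],z["t"],z["R"])
def blobs(mask,amin=30):
    n,l,s,c=cv2.connectedComponentsWithStats(mask.astype(np.uint8)); return [(i,s[i],c[i],l==i) for i in range(1,n) if s[i,4]>=amin]
def rect(C,m,z):
    """min area rect of mask on plane z: centre, size(short,long), yaw of long side"""
    c,_=cv2.findContours(m.astype(np.uint8),cv2.RETR_EXTERNAL,cv2.CHAIN_APPROX_NONE)
    c=max(c,key=cv2.contourArea).reshape(-1,2)
    P=cast(C,c,z)[:,:2]; (cx,cy),(w,h),a=cv2.minAreaRect((P*1000).astype(np.float32))
    if w>h: w,h,a=h,w,a-90   # h long, along a+90
    y=np.radians(a+90); y=(y+np.pi/2)%np.pi-np.pi/2
    return np.round([cx,cy,w,h,np.degrees(y)],1)
def rel():
    s=ctrl.get_state(); return s["position"],R.from_rotvec(s["tool_rot"]).as_matrix(),s
E
python3 - <<'E'
from lib import *
for n in("scene","side"):
    im=cv2.imread(f"pics/{n}0.png");C=cam(n);np.savez(f"pics/{n}0.npz",K=C[0],t=C[1],R=C[2])
    p=(356,253) if n=="scene" else (288,258); q=(425,170) if n=="scene" else (217,390)
    o=[cv2.resize(im[y-45:y+45,x-45:x+45],(400,400),interpolation=cv2.INTER_CUBIC) for x,y in(p,q)]
    cv2.imwrite(f"pics/crop_{n}.png",np.hstack(o))
    h=cv2.cvtColor(im,cv2.COLOR_BGR2HSV);H,S,V=h[...,0],h[...,1],h[...,2]
    for nm,m,z in(("red",((H<8)|(H>172))&(S>150),.004),("blue",(H>105)&(H<125)&(S>110),.003),("cork/wood",(H>4)&(H<20)&(S>70)&(V>90),.005)):
        for i,s,c,mm in blobs(m,100):
            if s[4]<4000: print(n,nm,c.round(),s[4],rect(C,mm,z))
    print(cast(C,[p,q],.03).round(3))
E
```

```text
scene red [302. 300.] 446 [ 436.8 -195.4   56.    57.5  -72.8]
scene red [363. 338.] 575 [ 620.4 -171.1   28.5  124.2   77.9]
scene blue [347.  26.] 241 [-262.8  838.2   30.7  246.5  -51.7]
scene blue [440. 250.] 1132 [620.7 166.1  74.6 134.5 -90. ]
scene blue [370. 243.] 112 [457.6  61.3  34.2  71.8 -33.1]
scene blue [346. 264.] 235 [ 4.554e+02 -3.450e+01  5.140e+01  6.230e+01 -1.000e-01]
scene blue [431. 351.] 181 [ 760.6 -102.3   20.2   85.5   87.6]
scene blue [407. 422.] 218 [ 821.7 -265.8   19.2   86.7   -5.4]
scene blue [459. 440.] 342 [ 919.9 -204.6   24.7  102.6   85.5]
scene cork/wood [16. 26.] 1235 [-1333.1   -86.3   152.2   464.5   -51.5]
scene cork/wood [208.  13.] 1109 [-780.5  546.1  164.5  291.4  -24.4]
scene cork/wood [349.   3.] 113 [-354.8  981.1   72.    85.2   47.5]
scene cork/wood [327.  10.] 133 [-406.8  875.5   46.6  125.5  -49.5]
scene cork/wood [383.  35.] 602 [-1.152e+02  8.857e+02  9.570e+01  2.506e+02  4.000e-01]
scene cork/wood [272.  68.] 2401 [-346.3  508.2  297.2  487.9  -86.1]
scene cork/wood [380.  55.] 443 [-4.110e+01  7.654e+02  6.270e+01  2.172e+0
[... 2582 characters left out ...]
/wood [ 42. 250.] 200 [1031.4  143.8    9.6  197.3  -41.2]
side cork/wood [226. 252.] 654 [621.   -2.7  81.7  82.6  21.2]
side cork/wood [621. 319.] 1111 [-223.7 -143.1   43.9  386.   -89.9]
side cork/wood [558. 301.] 152 [-106.3 -112.    10.7  135.1  -88.3]
side cork/wood [255. 317.] 504 [463.9 160.9  53.6  65.2 -68.7]
side cork/wood [214. 378.] 331 [462.6 327.1  15.   94.9 -80.2]
side cork/wood [520. 432.] 473 [-66.8 217.4  14.5 224.4  89.9]
side cork/wood [638. 399.] 158 [-246.8  100.2    6.5  118.5   87.2]
side cork/wood [555. 416.] 150 [-116.1  185.1    9.7  105.3   89. ]
side cork/wood [553. 460.] 126 [-117.5  272.7    9.4   73.4  -88.3]
[[ 0.464 -0.006  0.03 ]
 [ 0.433  0.366  0.03 ]]
```

View pics/crop_scene.png

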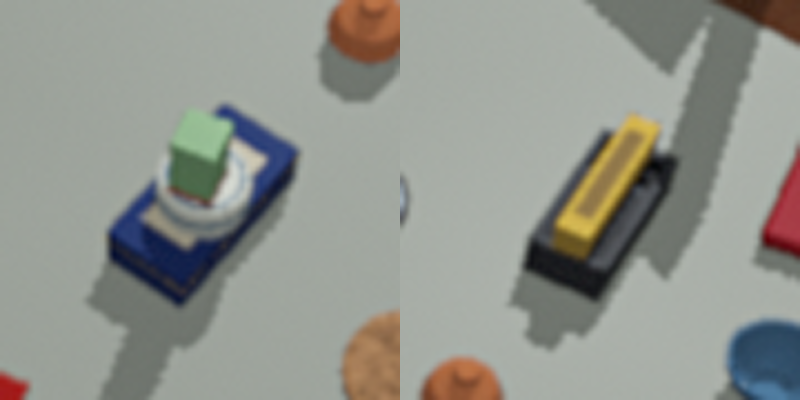

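View pics/crop_side.png

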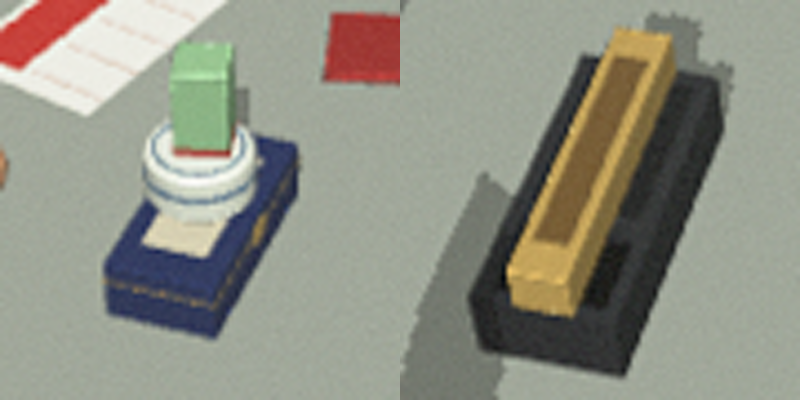

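```bash
cat >> lib.py <<'E'
def goal(x,y,z,yaw=None):
    """print tool-axis shift (cm) from the commanded/measured pose and turn about tool z so jaws open along yaw (deg, mod 180)"""
    p,M,s=rel(); d=M.T@(np.array([x,y,z])-p)*100
    print("now",p.round(4),"xaxis yaw",np.degrees(np.arctan2(M[1,0],M[0,0])).round(1),"q7",s["joint_positions"][6].round(2),"t",round(s["time"],2))
    print("dp cm",d.round(2))
    # tilt correction: rotation (tool axes) bringing tool z to world -z
    v=np.cross([0,0,1.],M.T@[0,0,-1]); print("tilt rx,ry",v.round(4)[:2])
    if yaw is not None:
        t=np.radians(yaw); w=M.T@[np.cos(t),np.sin(t),0]; a=np.arctan2(w[1],w[0]); a=(a+np.pi/2)%np.pi-np.pi/2
        print("rz",a.round(3),"or",(a-np.sign(a)*np.pi).round(3))
E
python3 - <<'E'
from lib import *
p,M,s=rel();K,t,Rm=cam("wrist")
print(M.T@(t-p)); print(M.T@Rm)
print(M.round(3))
# seal top triangulation
S,D=load("scene0")[1],load("side0")[1]
print(cast(S,[[356-45+202/400*90,253-45+121/400*90]],.112),cast(D,[[288-45+203/400*90,258-45+57/400*90]],.112))
goal(.46,-.1,.30,0)
E
```

```text
[ 0.00018132 -0.06662605 -0.17529559]
[[ 9.99999857e-01  2.17876050e-04  4.89309372e-04]
 [-3.29789843e-04  9.70289390e-01  2.41947084e-01]
 [-4.22057217e-04 -2.41947211e-01  9.70289322e-01]]
[[ 0.344 -0.939 -0.001]
 [-0.939 -0.344  0.001]
 [-0.001  0.    -1.   ]]
[[ 0.45966654 -0.00864584  0.112     ]] [[ 0.46341929 -0.01652996  0.112     ]]
now [ 0.2232 -0.61    0.209 ] xaxis yaw -69.9 q7 -0.06 t 0.15
dp cm [-39.77 -39.77  -9.05]
tilt rx,ry [0.0001 0.0014]
rz -1.22 or 1.922
```

```bash
python3 -m crank '{"dp":[[-2.8,-2.8,-1],[-2.8,-2.8,-1],[-2.8,-2.8,-1],[-2.8,-2.8,-1],[-2.8,-2.8,-1],[-2.8,-2.8,-1],[-2.8,-2.8,-1],[-2.8,-2.8,-1]],"delta_rot":[[0,0,0],[0,0,0],[0,0,0],[0,0,0],[0,0,0],[0,0,0],[0,0,0],[0,0,0]]}'
python3 - <<'E'
from lib import *
snap("wrist","w1"); goal(.46,-.1,.30,0)
E
```

```text
time: 0.95
position: [0.357, -0.3214, 0.2901]
tool_rot: [2.575, -1.8, -0.0]
ft_force: [0.9, -0.2, -0.6]
grip_width: 0.998
now [ 0.362  -0.3146  0.2924] xaxis yaw -69.3 q7 -0.53 t 1.0
dp cm [-16.62 -16.75  -0.7 ]
tilt rx,ry [-0.004  -0.0001]
rz -1.21 or 1.931
```

View pics/w1.png

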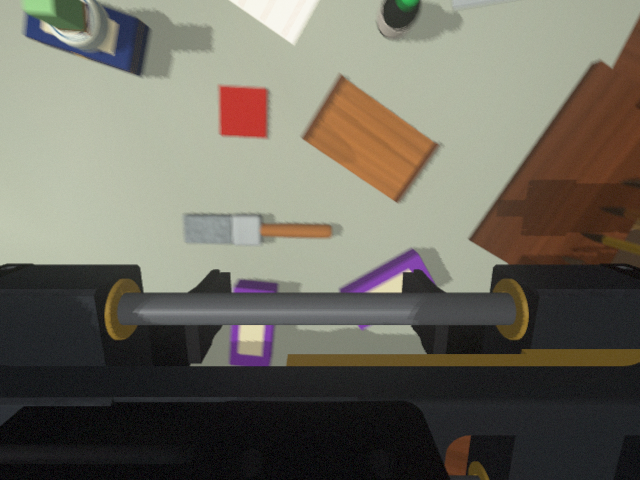

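Wrist view: red pad at (244,111), stand at (370,138), case stack at (85,25).

```bash
python3 -m crank '{"dp":[[-2.8,-2.8,0],[-2.8,-2.8,0],[-2.8,-2.8,0],[-2.8,-2.8,0],[-2.8,-2.8,0],[-2.2,-2.2,0],[0,0,0],[0,0,0]],"delta_rot":[[0,0,0],[0,0,0],[0,0,0],[0,0,0],[0,0,0],[0,0,0],[0,0,-0.14],[0,0,-0.14]]}'
python3 -m crank '{"dp":[[0,0,0],[0,0,0],[0,0,0],[0,0,0],[0,0,0],[0,0,0],[0,0,0],[0,0,0]],"delta_rot":[[0,0,-0.14],[0,0,-0.14],[0,0,-0.14],[0,0,-0.14],[0,0,-0.14],[0,0,-0.14],[0,0,-0.1],[0,0,0]]}'
python3 - <<'E'
from lib import *
snap("wrist","w2"); goal(.46,-.1,.30,0)
E
```

```text
time: 1.8
position: [0.4534, -0.1141, 0.2896]
tool_rot: [2.807, -1.411, -0.0]
ft_force: [-0.9, 0.1, -0.3]
grip_width: 1.003
time: 2.6
position: [0.453, -0.1154, 0.2896]
tool_rot: [-3.142, -0.0, 0.001]
ft_force: [0.2, 0.2, -0.2]
grip_width: 1.006
now [ 0.4531 -0.1154  0.2896] xaxis yaw -0.1 q7 0.24 t 2.65
dp cm [ 0.69 -1.54 -1.04]
tilt rx,ry [-0.      0.0004]
rz -0.002 or 3.139
```

View pics/w2.png

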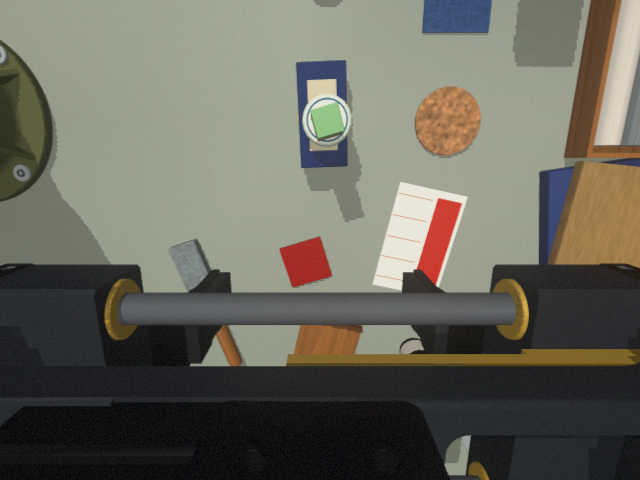

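Excellent view: seal top (327,121), paste box (327,119), case (322,114), coaster (448,121), pad (306,261), sheet band (436,240).

```bash
cat > meas.py <<'E'
from lib import *
def hsv(im):
    h=cv2.cvtColor(im,cv2.COLOR_BGR2HSV); return h[...,0].astype(int),h[...,1].astype(int),h[...,2].astype(int)
def rep(name,items,amin=200,crop=265):
    im,C=load(name);H,S,V=hsv(im)
    D={"green":((H>45)&(H<80)&(S>60)),"white":(S<35)&(V>150),"red":((H<8)|(H>172))&(S>150),"blue":(H>105)&(H<125)&(S>90),"cork":(H>4)&(H<20)&(S>70)&(V>90),"gold":(H>16)&(H<30)&(S>90)&(V>90),"dark":(V<75)&(S<80)}
    for nm,z in items:
        m=D[nm].copy(); m[crop:]=0
        for i,s,c,mm in blobs(m,amin): print(name,nm,c.round(),s[4],rect(C,mm,z),"cent",(cast(C,[c],z)[0,:2]*1000).round(1))
E
python3 - <<'E'
from meas import *
rep("w2",[("green",.112),("white",.062),("red",.004),("blue",.034),("cork",.005)])
rep("w1",[("red",.006),("cork",.007)])
E
```

```text
w2 green [327. 121.] 862 [464.7 -15.5  27.8  29.  -73.3] cent [464.6 -15.2]
w2 white [285. 126.] 113978 [429.1 -35.3 287.3 622.9   0. ] cent [418.8 -16.2]
w2 white [620.  75.] 3637 [785.8  36.7  29.4 143.8 -90. ] cent [785.   37.2]
w2 red [439. 232.] 1515 [ 624.9 -154.    32.2   95.3   77.8] cent [ 625.2 -151.3]
w2 red [305. 253.] 957 [ 436.2 -185.7   41.5   58.6   16.4] cent [ 437.7 -181.5]
w2 blue [456.  15.] 2107 [610.8 104.1  30.7  74.    0. ] cent [610.8 104.3]
w2 blue [319. 108.] 2119 [461.   -1.7  56.2 118.2 -87.9] cent [457.8   7.1]
w2 blue [556. 201.] 1167 [ 760.3 -124.4   31.   122.2  -86.2] cent [ 758.  -104.3]
w2 cork [596.  93.] 4143 [828.5  40.7  99.2 180.5 -90. ] cent [805.9  28.6]
w2 cork [448. 120.] 3568 [622.4  -4.9  83.1  83.3   4.1] cent [622.2  -4.1]
w2 cork [600. 217.] 7900 [ 847.3 -125.8  129.6  142.2  -90. ] cent [ 842.6 -128.8]
w1 red [243. 111.] 2122 [ 439.9 -192.4   56.6   56.8   17.2] cent [ 440.5 -192.3]
w1 cork [592. 128.] 10106 [ 570.4 -635.   125.4  253.4   -9.4] cent [ 576.1 -619.3]
w1 cork [369. 140.] 8566 [ 461.8 -357.9   90.4  153.7   77.2] cent [ 463.5 -355.8]
w1 cork [516. 239.] 2576 [ 409.8 -607.2   66.6  133.4  -87.3] cent [ 410.6 -597.6]
w1 cork [296. 230.] 943 [ 317.6 -306.    19.1   98.1  -70.8] cent [ 317.9 -306.6]
```

```bash
python3 -m crank '{"dp":[[0.4,-3.4,2],[0.4,-3.3,2],[0.34,-3.3,2],[0,0,2.5],[0,0,2.5],[0,0,1.5],[0,0,0],[0,0,0]],"delta_rot":[[0,0,0],[0,0,0],[0,0,0],[0,0,-0.1],[0,0,-0.1],[0,0,-0.09],[0,0,0],[0,0,0]]}'
python3 - <<'E'
from lib import *
snap("wrist","w3"); goal(.4645,-.0153,.092,16.7)
E
```

```text
time: 3.45
position: [0.4647, -0.0153, 0.1652]
tool_rot: [-3.109, -0.449, -0.0]
ft_force: [-0.4, 0.6, -0.7]
grip_width: 1.005
now [ 0.4652 -0.0154  0.1658] xaxis yaw 16.4 q7 0.28 t 3.5
dp cm [-0.08 -0.03  7.38]
tilt rx,ry [ 0.0005 -0.0012]
rz -0.004 or 3.137
```

View pics/w3.png

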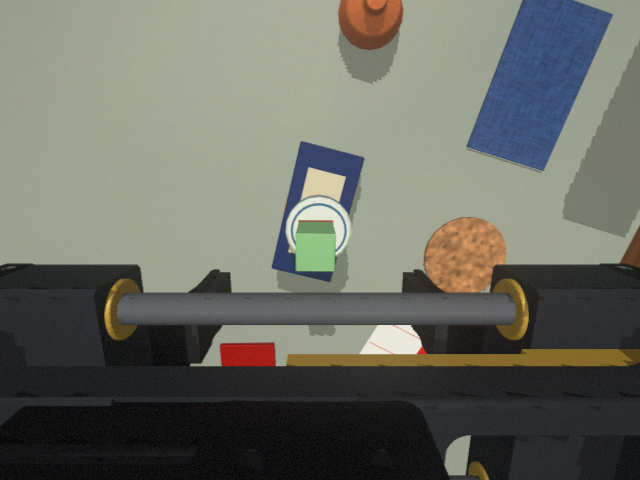

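Seal top at (316,251), centred between the fingers; felt mat now fully visible at (540,80).

```bash
python3 - <<'E'
from meas import *
rep("w3",[("green",.112),("blue",.003),("blue",.034),("cork",.005)],crop=290)
E
python3 -m crank '{"dp":[[0,0,1.9],[0,0,1.9],[0,0,1.9],[0,0,1.6],[0,0,0],[0,0,0],[0,0,0],[0,0,0]],"delta_rot":[[0,0,0],[0,0,0],[0,0,0],[0,0,0],[0,0,0],[0,0,0],[0,0,0],[0,0,0]]}'
python3 -m crank '{"dp":[[0,0,0],[0,0,0],[0,0,0],[0,0,0],[0,0,0],[0,0,0],[0,0,0],[0,0,0]],"delta_rot":[[0,0,0],[0,0,0],[0,0,0],[0,0,0],[0,0,0],[0,0,0],[0,0,0],[0,0,0]]}' 2 12
```

```text
w3 green [315. 247.] 1920 [463.5 -10.8  28.2  35.3 -73.6] cent [463.5 -10.8]
w3 blue [538.  79.] 14078 [622.1 168.   79.9 140.  -89.9] cent [622.3 171.2]
w3 blue [316. 194.] 3150 [462.6  -6.5  62.3 130.7 -87.6] cent [456.7  13.7]
w3 blue [538.  79.] 14078 [606.  157.   72.6 127.1 -89.9] cent [606.2 159.9]
w3 blue [316. 194.] 3150 [461.1  -1.5  56.6 118.7 -87.6] cent [455.8  16.8]
w3 cork [370.  21.] 2692 [460.4 169.   38.2  56.   16.4] cent [459.8 171.6]
w3 cork [464. 254.] 4782 [621.3  -1.8  76.9  84.3  16.4] cent [620.4  -2.2]
w3 cork [633. 250.] 226 [784.5  52.7  12.9  32.5 -89.4] cent [785.   50.8]
time: 4.3
position: [0.4655, -0.0154, 0.093]
tool_rot: [3.108, 0.453, 0.003]
ft_force: [-0.4, 0.6, 0.2]
grip_width: 1.003
time: 5.1
position: [0.4646, -0.0153, 0.0918]
tool_rot: [3.109, 0.454, -0.0]
ft_force: [-0.2, 0.3, 0.4]
grip_width: 0.353
```

```bash
python3 -m crank '{"dp":[[0,0,0],[0,0,0],[0,0,0],[0,0,-0.3],[0,0,-1],[0,0,-2],[0,0,-2],[0,0,-1.7]],"delta_rot":[[0,0,0],[0,0,0],[0,0,0],[0,0,0],[0,0,0],[0,0,0],[0,0,0],[0,0,0]]}' 2 15
python3 - <<'E'
from lib import *
goal(.4386,-.1955,.150,17); snap("side","s3");snap("scene","c3")
im=cv2.imread("pics/s3.png");im2=cv2.imread("pics/c3.png")
cv2.imwrite("pics/s3c.png",np.hstack([cv2.resize(im[170:300,220:350],(400,400)),cv2.resize(im2[190:320,290:420],(400,400))]))
E
```

```text
time: 5.9
position: [0.4649, -0.0152, 0.1636]
tool_rot: [3.108, 0.454, 0.002]
ft_force: [0.1, -0.6, -0.5]
grip_width: 0.318
now [ 0.4649 -0.0152  0.1636] xaxis yaw 16.6 q7 0.29 t 5.9
dp cm [-7.68 16.52  1.36]
tilt rx,ry [ 0.0006 -0.001 ]
rz -0.006 or 3.135
```

View pics/s3c.png

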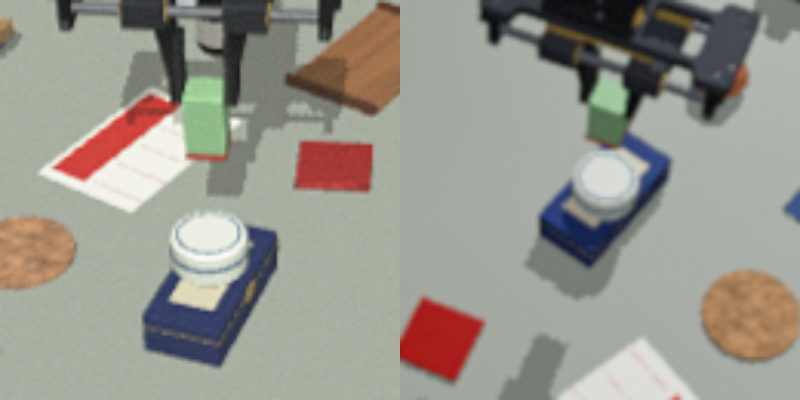

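Seal gripped and lifted; now to the pad.

```bash
python3 -m crank '{"dp":[[-0.77,1.65,0],[-1.54,3.3,0],[-1.54,3.3,0],[-1.54,3.3,0],[-1.54,3.3,0],[-0.75,1.67,3],[0,0,3],[0,0,3]],"delta_rot":[[0,0,0],[0,0,0],[0,0,0],[0,0,0],[0,0,0],[0,0,0],[0,0,0],[0,0,0]]}'
python3 - <<'E'
from lib import *
goal(.4386,-.1955,.0365,17)
snap("wrist","w4");snap("side","s4");snap("scene","c4")
goal(.4386,-.1955,.0365,17)
im=cv2.imread("pics/s4.png");im2=cv2.imread("pics/c4.png")
cv2.imwrite("pics/s4c.png",np.hstack([cv2.resize(im[160:260,280:380],(400,400)),cv2.resize(im2[245:345,250:350],(400,400))]))
E
```

```text
time: 6.8
position: [0.4375, -0.1963, 0.0702]
tool_rot: [-3.109, -0.451, 0.001]
ft_force: [0.3, -0.1, -1.0]
grip_width: 0.319
now [ 0.4375 -0.1963  0.0702] xaxis yaw 16.5 q7 0.61 t 6.8
dp cm [ 0.13 -0.05  3.37]
tilt rx,ry [-0.0003  0.0003]
rz -0.009 or 3.133
now [ 0.4362 -0.1945  0.0699] xaxis yaw 16.6 q7 0.61 t 6.95
dp cm [0.21 0.18 3.34]
tilt rx,ry [-0.004   0.0037]
rz -0.006 or 3.135
```

View pics/s4c.png

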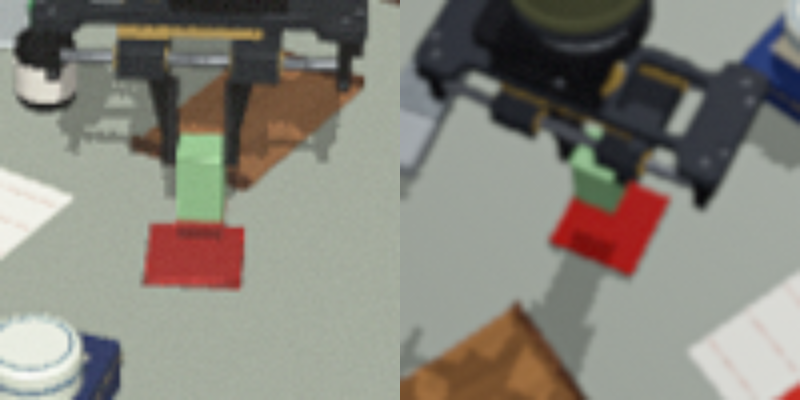

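View pics/w4.png

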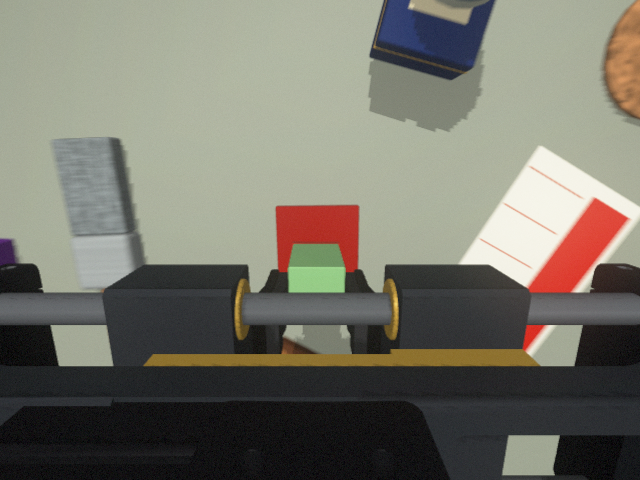

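```bash
python3 - <<'E'
from lib import *
im,C=load("w4"); P=cast(C,[[276,205.5],[358,205.5]],.006);print(P, np.linalg.norm(P[0]-P[1]))
t=np.radians(16.6); print(P.mean(0)[:2]+.030*np.array([np.sin(t),-np.cos(t)]))
goal(.4386,-.1955,.0365,17)
E
python3 -m crank '{"dp":[[0,0,0],[0,0,0],[0,0,0],[0,0,0],[0,0,0],[0,0,0],[0,0,0],[0,0,0]],"delta_rot":[[0,0,0],[0,0,0],[0,0,0],[0,0,0],[0,0,0],[0,0,0],[0,0,0],[0,0,0]]}'
python3 -c "
from lib import *
goal(.4386,-.1955,.0365,17)"
```

```text
[[ 0.40199794 -0.17332994  0.006     ]
 [ 0.45768159 -0.15682011  0.006     ]] 0.05807963815940472
[ 0.43841042 -0.1938247 ]
now [ 0.4362 -0.1945  0.0699] xaxis yaw 16.6 q7 0.61 t 6.95
dp cm [0.21 0.18 3.34]
tilt rx,ry [-0.004   0.0037]
rz -0.006 or 3.135
time: 7.75
position: [0.4382, -0.1956, 0.0718]
tool_rot: [3.109, 0.454, -0.0]
ft_force: [0.4, 0.6, -1.1]
grip_width: 0.321
now [ 0.4382 -0.1956  0.0718] xaxis yaw 16.6 q7 0.61 t 7.75
dp cm [0.04 0.   3.53]
tilt rx,ry [0.0001 0.0001]
rz -0.007 or 3.135
```

```bash
python3 -m crank '{"dp":[[0,-0.07,1],[0,0,1],[0,0,0.8],[0,0,0.4],[0,0,0.2],[0,0,0.1],[0,0,0],[0,0,0]],"delta_rot":[[0,0,0],[0,0,0],[0,0,0],[0,0,0],[0,0,0],[0,0,0],[0,0,0],[0,0,0]]}'
python3 -c "
from lib import *
goal(.4385,-.195,.0365,17)
im=snap('side','s5')[0]; cv2.imwrite('pics/s5c.png',cv2.resize(im[170:250,290:370],(600,600)))"
```

```text
time: 8.55
position: [0.4383, -0.1951, 0.0372]
tool_rot: [3.108, 0.454, 0.001]
ft_force: [-0.4, -0.9, -0.7]
grip_width: 0.322
now [ 0.4383 -0.1951  0.0372] xaxis yaw 16.6 q7 0.59 t 8.55
dp cm [0.02 0.   0.07]
tilt rx,ry [ 0.0006 -0.0004]
rz -0.007 or 3.135
```

View pics/s5c.png

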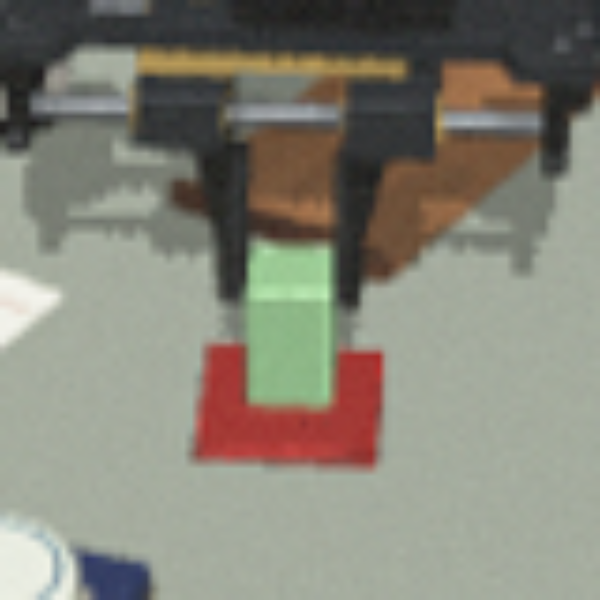

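Seal right above the pad middle. Easing it down.

```bash
python3 -m crank '{"dp":[[0,0,0.03],[0,0,0.03],[0,0,0.03],[0,0,0.03],[0,0,0],[0,0,0],[0,0,0],[0,0,0]],"delta_rot":[[0,0,0],[0,0,0],[0,0,0],[0,0,0],[0,0,0],[0,0,0],[0,0,0],[0,0,0]]}'
```

```text
time: 9.4
position: [0.4381, -0.195, 0.0358]
tool_rot: [3.108, 0.454, -0.0]
ft_force: [-0.6, -0.9, 2.3]
grip_width: 0.316
```

Contact (+3 N). Release and rise.

```bash
python3 -m crank '{"dp":[[0,0,0],[0,0,0],[0,0,0],[0,0,0],[0,0,0],[0,0,-0.5],[0,0,-1],[0,0,-1.5]],"delta_rot":[[0,0,0],[0,0,0],[0,0,0],[0,0,0],[0,0,0],[0,0,0],[0,0,0],[0,0,0]]}' 7.5
python3 -m crank '{"dp":[[0,0,-2],[0,0,-3],[0,0,-3],[0,0,-2],[0.75,-3.3,0],[0.75,-3.3,0],[0.75,-3.3,0],[0.6,-2.6,0]],"delta_rot":[[0,0,0],[0,0,0],[0,0,0],[0,0,0],[0,0,0],[0,0,0],[0,0,0],[0,0,0]]}' 8.7
python3 - <<'E'
from lib import *
goal(.464,-.014,.05,16.7); snap("wrist","w5"); im=snap("scene","c5")[0]
cv2.imwrite('pics/c5c.png',cv2.resize(im[240:340,250:350],(500,500)))
E
```

```text
time: 10.2
position: [0.4376, -0.1947, 0.0661]
tool_rot: [-3.108, -0.454, 0.001]
ft_force: [0.2, -0.4, 0.1]
grip_width: 0.85
time: 11.0
position: [0.4296, -0.0649, 0.1667]
tool_rot: [3.108, 0.456, 0.002]
ft_force: [0.0, 1.0, 0.5]
grip_width: 0.995
now [ 0.4296 -0.0649  0.1667] xaxis yaw 16.7 q7 0.44 t 11.0
dp cm [ 4.74 -3.9  11.67]
tilt rx,ry [ 0.0009 -0.001 ]
rz -0.0 or 3.141
```

View pics/c5c.png

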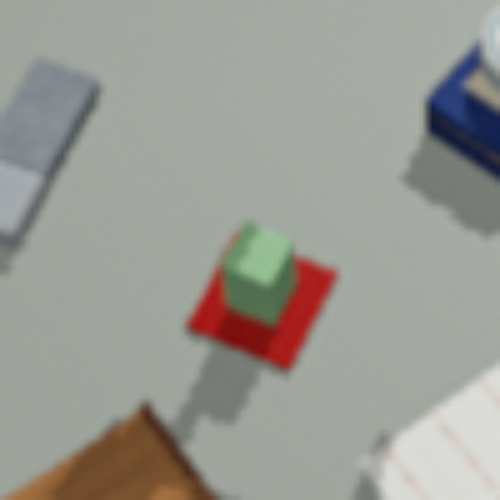

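View pics/w5.png

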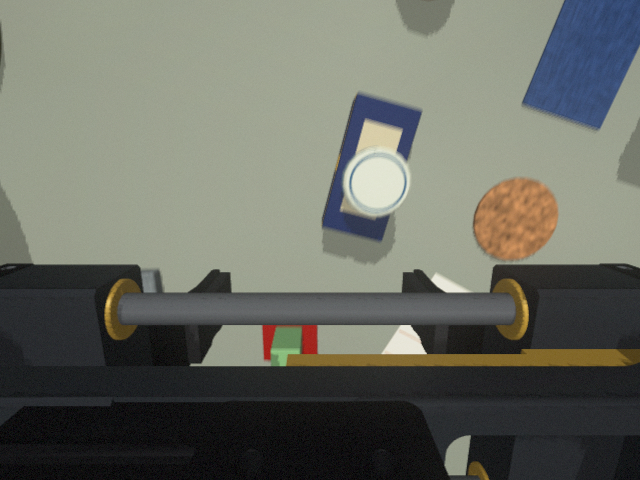

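Seal stands centred on the pad. Paste box lid at (377,182) in the wrist view.

Run:
```python
from meas import *
im,C=load("w5");H,S,V=hsv(im)
print(im[182,377],im[182,420],im[182,408],im[182,343:352].tolist())
g=cv2.medianBlur(im[...,2],3)
c=cv2.HoughCircles(cv2.cvtColor(im,cv2.COLOR_BGR2GRAY)[120:240,320:440],cv2.HOUGH_GRADIENT,1,200,param1=80,param2=15,minRadius=24,maxRadius=40)
c=c[0,0]+[320,120,0];print(c)
p=cast(C,[c[:2]],.062)[0];print(p, np.linalg.norm(cast(C,[c[:2]+[c[2],0]],.062)[0]-p))
rep("w5",[("cork",.005),("blue",.034)])
goal(p[0],p[1],.056)
```

```text
[210 228 225] [149 167 163] [208 226 224] [[148, 161, 158], [182, 202, 197], [187, 209, 205], [201, 221, 220], [210, 228, 224], [198, 217, 209], [168, 163, 143], [145, 119, 83], [174, 170, 155]]
[377.5 182.5  26. ]
[ 0.46550503 -0.00698851  0.062     ] 0.021183886452560648
w5 cork [515. 219.] 5458 [621.9  -3.6  83.8  84.6  16.9] cent [621.3  -2. ]
w5 blue [586.  59.] 10167 [602.5 139.5  72.8  95.9 -89.8] cent [602.4 137.2]
w5 blue [367. 155.] 3442 [ 4.606e+02  2.000e-01  5.690e+01  1.160e+02 -8.760e+01] cent [454.3  12.4]
now [ 0.4299 -0.063   0.1668] xaxis yaw 17.0 q7 0.45 t 11.1
dp cm [ 5.03 -4.32 11.08]
tilt rx,ry [ 0.0008 -0.0012]
```

```bash
python3 -m crank '{"dp":[[1.7,-1.5,0],[1.7,-1.4,1],[1.6,-1.4,1.5],[0,0,1],[0,0,0],[0,0,0],[0,0,0],[0,0,0]],"delta_rot":[[0,0,0],[0,0,0],[0,0,0],[0,0,0],[0,0,0],[0,0,0],[0,0,0],[0,0,0]]}'
python3 - <<'E'
from meas import *
im,C=snap("wrist","w6")
gr=cv2.cvtColor(im,cv2.COLOR_BGR2GRAY);gr[:,:240]=gr[:,:240]
c=cv2.HoughCircles(gr[180:300,240:400],cv2.HOUGH_GRADIENT,1,200,param1=80,param2=15,minRadius=25,maxRadius=50)
if c is not None:
    c=c[0,0]+[240,180,0];p=cast(C,[c[:2]],.062)[0];print(c,p)
    goal(p[0],p[1],.056)
E
```

```text
time: 11.9
position: [0.4655, -0.0124, 0.1313]
tool_rot: [3.108, 0.452, 0.002]
ft_force: [0.4, 0.5, -0.5]
grip_width: 1.003
[316.5        244.5         29.20000076] [ 0.46601322 -0.00987213  0.062     ]
now [ 0.4654 -0.0122  0.1312] xaxis yaw 16.6 q7 0.26 t 11.95
dp cm [ 0.12 -0.21  7.52]
tilt rx,ry [ 0.0009 -0.0007]
```

View pics/w6.png

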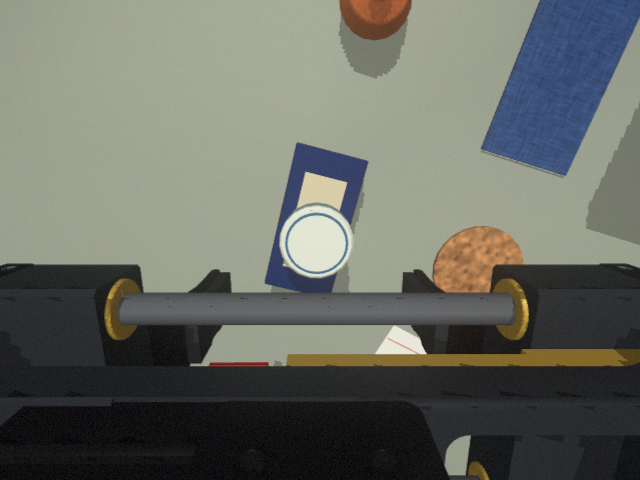

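Lid centre (316.5,244.5), centred in the jaws. Descend and grip.

```bash
python3 -m crank '{"dp":[[0.06,-0.2,1.5],[0,0,2],[0,0,2],[0,0,1.2],[0,0,0.6],[0,0,0.2],[0,0,0],[0,0,0]],"delta_rot":[[0,0,0],[0,0,0],[0,0,0],[0,0,0],[0,0,0],[0,0,0],[0,0,0],[0,0,0]]}'
python3 -m crank '{"dp":[[0,0,0],[0,0,0],[0,0,0],[0,0,0],[0,0,0],[0,0,0],[0,0,0],[0,0,0]],"delta_rot":[[0,0,0],[0,0,0],[0,0,0],[0,0,0],[0,0,0],[0,0,0],[0,0,0],[0,0,0]]}' 4.6 14
python3 -m crank '{"dp":[[0,0,0],[0,0,-0.2],[0,0,-0.8],[0,0,-2],[0,0,-2],[0,0,-2],[0,0,0],[0,0,0]],"delta_rot":[[0,0,0],[0,0,0],[0,0,0],[0,0,0],[0,0,0],[0,0,0],[0,0,0],[0,0,0]]}'
python3 - <<'E'
from lib import *
goal(.6215,-.004,.08,0); im=snap("side","s6")[0]
cv2.imwrite('pics/s6c.png',cv2.resize(im[190:300,230:340],(500,500)))
E
```

```text
time: 12.75
position: [0.4659, -0.0094, 0.0564]
tool_rot: [3.108, 0.454, 0.002]
ft_force: [0.2, 0.1, 0.2]
grip_width: 0.998
time: 13.55
position: [0.4652, -0.0094, 0.0556]
tool_rot: [3.109, 0.454, -0.0]
ft_force: [0.6, 0.2, -0.5]
grip_width: 0.538
time: 14.35
position: [0.4655, -0.0095, 0.126]
tool_rot: [3.108, 0.454, 0.002]
ft_force: [0.5, 0.0, -0.5]
grip_width: 0.533
now [ 0.4655 -0.0095  0.126 ] xaxis yaw 16.6 q7 0.25 t 14.35
dp cm [15.1   3.93  4.62]
tilt rx,ry [ 0.001  -0.0009]
rz 0.29 or -2.852
```

View pics/s6c.png

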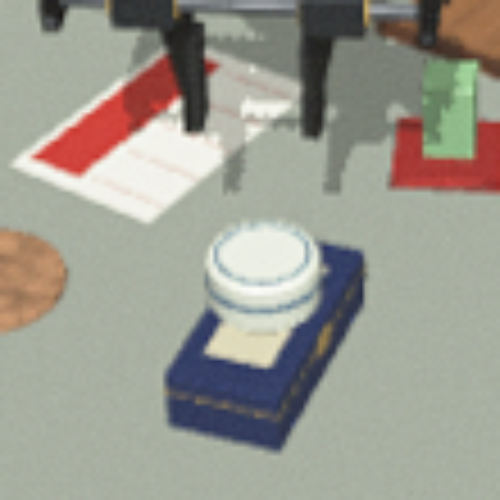

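The box was not gripped (opening reached the commanded 46 mm). Looking again.

Run:
```python
from meas import *
im,C=snap("wrist","w7")
im6,C6=load("w6")
for i,c in((im,C),(im6,C6)):
    g=cv2.cvtColor(i,cv2.COLOR_BGR2GRAY)
    h=cv2.HoughCircles(g[180:300,240:400],cv2.HOUGH_GRADIENT,1,200,param1=80,param2=15,minRadius=25,maxRadius=50)
    h=h[0,0]+[240,180,0];print(h,cast(c,[h[:2]],.062))
goal(.4655,-.01,.05)
```

```text
[315.5        245.5         38.29999924] [[ 0.46437361 -0.0063669   0.062     ]]
[316.5        244.5         29.20000076] [[ 0.46601322 -0.00987213  0.062     ]]
now [ 0.4645 -0.0094  0.1249] xaxis yaw 16.6 q7 0.25 t 14.45
dp cm [0.09 0.09 7.49]
tilt rx,ry [-0.0004  0.0013]
```

View pics/w7.png

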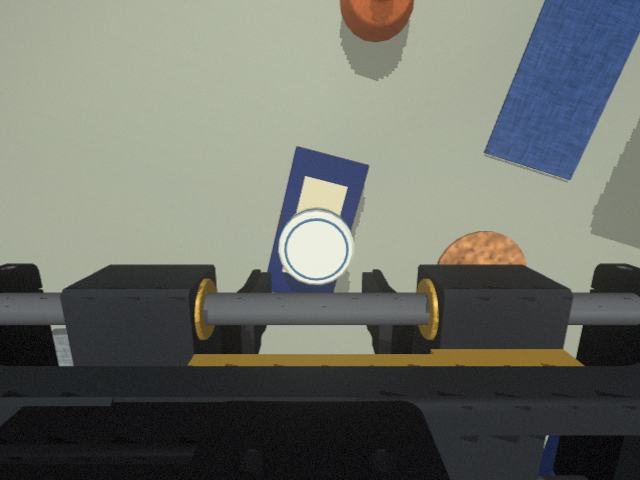

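Run:
```python
from meas import *
for n in("s3","s5","s6"):
    im,C=load(n);H,S,V=hsv(im); m=(S<32)&(V>185); m[:225]=0;m[280:]=0;m[:,:255]=0;m[:,320:]=0
    for i,s,c,mm in blobs(m,60): print(n,c.round(1),s,cast(C,[c],.055)[0].round(4))
im,C=load("s6"); p,M,s=rel()
print(proj(C,[[.4655,-.0095,.126-.019],[.4655,-.0095,.126]]))
a=[cv2.resize(cv2.imread(f"pics/{n}.png")[200:290,240:330],(400,400),interpolation=cv2.INTER_CUBIC) for n in("s5","s6")]
cv2.imwrite("pics/cmp.png",np.hstack(a))
```

```text
s3 [263.9 230.1] [255 225  25  14 229] [ 0.5432 -0.0515  0.055 ]
s3 [287.4 247.5] [275 238  25  20 375] [ 0.4666 -0.0119  0.055 ]
s3 [287.9 259.8] [278 256  21   7  75] [0.4485 0.0266 0.055 ]
s5 [263.9 230.1] [255 225  25  14 228] [ 0.5433 -0.0514  0.055 ]
s5 [287.5 247.6] [275 238  25  20 370] [ 0.4664 -0.0116  0.055 ]
s5 [287.9 259.9] [278 257  21   6  71] [0.4482 0.0269 0.055 ]
s6 [263.9 230.1] [255 225  24  14 230] [ 0.5431 -0.0514  0.055 ]
s6 [287.4 247.5] [275 238  25  20 377] [ 0.4667 -0.012   0.055 ]
s6 [287.8 259.8] [277 256  22   7  77] [0.4485 0.0267 0.055 ]
[[286.54875188 229.30034128]
 [286.21300351 222.12606404]]
```

View pics/cmp.png

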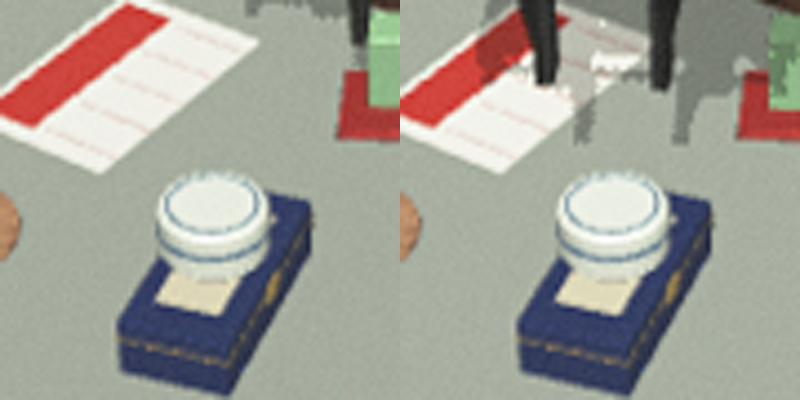

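Run:
```python
from meas import *
ax=np.array([np.cos(.29),np.sin(.29),0])
for n,p,w in(("s5",[.4383,-.1951,.0372],.028),("s6",[.4655,-.0095,.126],.0464),("s3",[.4649,-.0152,.1636],.028),("s4",[.437,-.1955,.070],.028)):
    im,C=load(n); p=np.array(p)
    o=[]
    for h in(-.019,0):
        for sg in(-1,1): o.append(proj(C,p+[0,0,h]+sg*ax*(w/2+.006))[0])
    print(n,np.round(o,1).tolist())
    v=cv2.resize(im[int(o[0][1])-45:int(o[0][1])+35,int(o[0][0])-50:int(o[0][0])+50],(800,640),interpolation=cv2.INTER_CUBIC)
    for q in o: cv2.circle(v,(int((q[0]-int(o[0][0])+50)*8),int((q[1]-int(o[0][1])+45)*8)),5,(255,0,255),-1)
    cv2.imwrite(f"pics/tip_{n}.png",v)
a=[cv2.resize(cv2.imread(f"pics/tip_{n}.png"),(400,320)) for n in("s5","s6","s3","s4")]
cv2.imwrite("pics/tips.png",np.vstack([np.hstack(a[:2]),np.hstack(a[2:])])[:600])
```

```text
s5 [[336.6, 219.2], [320.4, 218.4], [336.7, 212.9], [320.4, 212.1]]
s6 [[300.1, 229.9], [273.1, 228.7], [299.9, 222.8], [272.6, 221.5]]
s3 [[296.6, 214.0], [277.9, 213.2], [296.4, 206.6], [277.4, 205.7]]
s4 [[337.4, 208.2], [321.0, 207.5], [337.5, 201.7], [321.0, 201.0]]
```

View pics/tips.png

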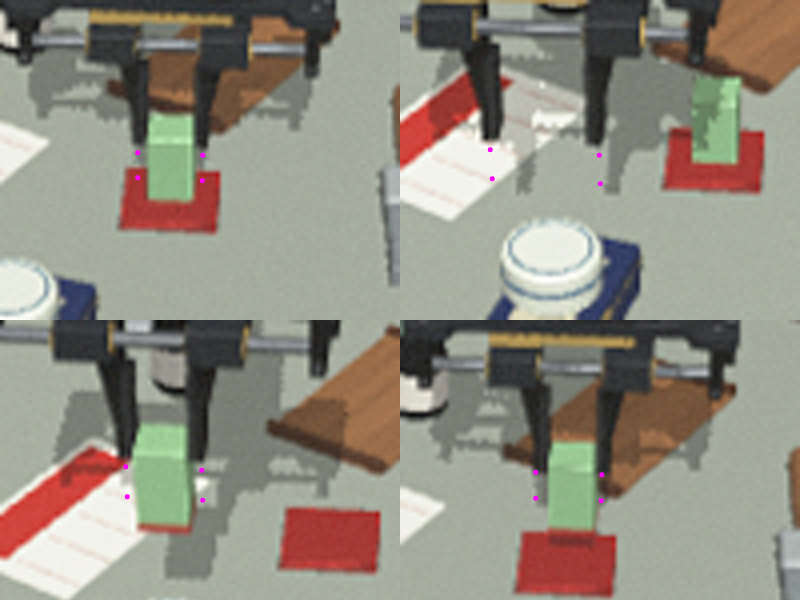

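The side view shows the true fingertips about 7 mm *above* the reported TCP (about 26 mm off from nose_length), so the jaws closed above the lid and nothing moved. Going about 26 mm lower, stepwise with force checks.

```bash
python3 -m crank '{"dp":[[0,0,0],[0,0,0],[0,0,0],[0,0,0],[0,0,1],[0,0,1.5],[0,0,1.5],[0,0,1]],"delta_rot":[[0,0,0],[0,0,0],[0,0,0],[0,0,0],[0,0,0],[0,0,0],[0,0,0],[0,0,0]]}' 8.7
python3 -m crank '{"dp":[[0,0,1],[0,0,1],[0,0,0.5],[0,0,0.4],[0,0,0],[0,0,0],[0,0,0],[0,0,0]],"delta_rot":[[0,0,0],[0,0,0],[0,0,0],[0,0,0],[0,0,0],[0,0,0],[0,0,0],[0,0,0]]}'
python3 - <<'E'
from lib import *
goal(.4655,-.010,.031); im=snap("side","s7")[0]
cv2.imwrite('pics/s7c.png',cv2.resize(im[190:300,230:340],(600,600)))
E
```

```text
time: 15.25
position: [0.4643, -0.0093, 0.074]
tool_rot: [-3.108, -0.454, 0.003]
ft_force: [0.2, 0.0, -0.2]
grip_width: 0.994
time: 16.05
position: [0.4656, -0.0094, 0.047]
tool_rot: [3.108, 0.454, 0.001]
ft_force: [0.1, -0.3, -1.5]
grip_width: 1.0
now [ 0.4656 -0.0094  0.047 ] xaxis yaw 16.6 q7 0.18 t 16.05
dp cm [-0.02  0.05  1.6 ]
tilt rx,ry [ 0.0005 -0.0007]
```

View pics/s7c.png

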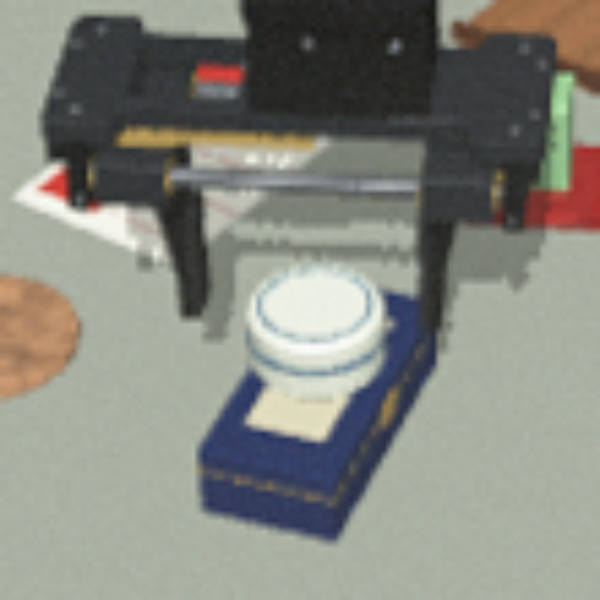

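Left fingertip at crop (195,315), beside the box and only just below the lid. Going 15 mm further.

```bash
python3 -m crank '{"dp":[[0,0,0.5],[0,0,0.5],[0,0,0.3],[0,0,0.2],[0,0,0],[0,0,0],[0,0,0],[0,0,0]],"delta_rot":[[0,0,0],[0,0,0],[0,0,0],[0,0,0],[0,0,0],[0,0,0],[0,0,0],[0,0,0]]}'
python3 -m crank '{"dp":[[0,0,0],[0,0,0],[0,0,0],[0,0,0],[0,0,0],[0,0,0],[0,0,0],[0,0,0]],"delta_rot":[[0,0,0],[0,0,0],[0,0,0],[0,0,0],[0,0,0],[0,0,0],[0,0,0],[0,0,0]]}' 4.6 14
```

```text
time: 16.9
position: [0.4654, -0.0094, 0.0318]
tool_rot: [3.108, 0.454, 0.0]
ft_force: [0.2, -0.4, -0.4]
grip_width: 1.006
time: 17.7
position: [0.4652, -0.0094, 0.0316]
tool_rot: [3.108, 0.454, -0.0]
ft_force: [-0.0, -0.3, -0.0]
grip_width: 0.636
```

Stopped at 55 mm: gripped. Lift and look.

```bash
python3 -m crank '{"dp":[[0,0,0],[0,0,-0.2],[0,0,-0.8],[0,0,-2],[0,0,-2],[0,0,-2],[0,0,0],[0,0,0]],"delta_rot":[[0,0,0],[0,0,0],[0,0,0],[0,0,0],[0,0,0],[0,0,0],[0,0,0],[0,0,0]]}'
python3 - <<'E'
from lib import *
goal(.6215,-.004,.08,0); im=snap("side","s8")[0]
snap("wrist","w8");goal(.6215,-.004,.08,0); 
cv2.imwrite('pics/s8c.png',cv2.resize(im[170:300,220:350],(600,600)))
E
```

```text
time: 18.5
position: [0.4653, -0.0095, 0.1018]
tool_rot: [3.108, 0.454, 0.001]
ft_force: [0.0, -0.1, -1.9]
grip_width: 0.635
now [ 0.4653 -0.0095  0.1018] xaxis yaw 16.6 q7 0.23 t 18.5
dp cm [15.12  3.94  2.19]
tilt rx,ry [ 0.0008 -0.0006]
rz 0.29 or -2.852
now [ 0.4644 -0.0094  0.1007] xaxis yaw 16.6 q7 0.23 t 18.6
dp cm [15.21  3.98  2.04]
tilt rx,ry [-0.0005  0.0016]
rz 0.29 or -2.852
```

View pics/s8c.png

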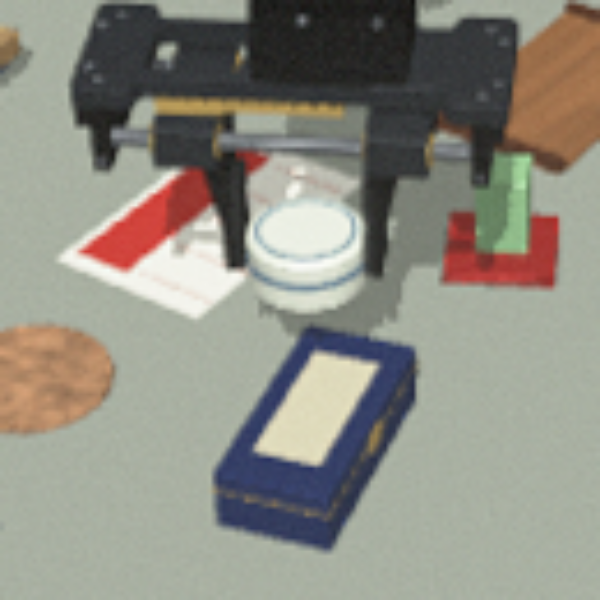

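View pics/w8.png

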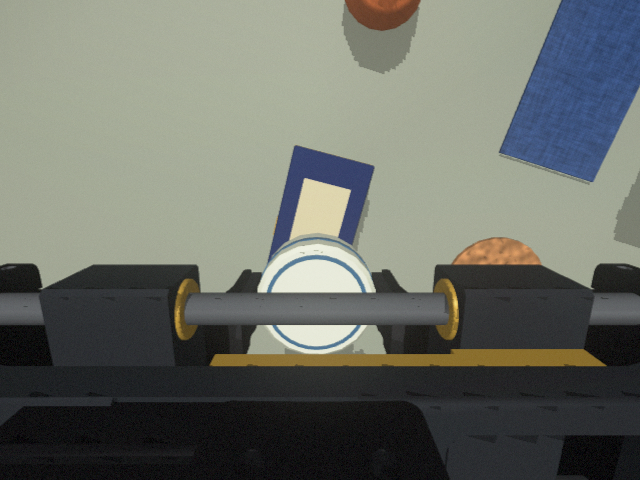

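Run:
```python
from lib import *
im,C=load("w8")
print(cast(C,[[317,302.5]],.131))
p,M,s=rel(); print(p)
goal(.6215,-.004,.10,0)
```

```text
[[ 0.46584379 -0.00877652  0.131     ]]
[ 0.46437363 -0.00940756  0.10069952]
now [ 0.4644 -0.0094  0.1007] xaxis yaw 16.6 q7 0.23 t 18.6
dp cm [15.21  3.98  0.04]
tilt rx,ry [-0.0005  0.0016]
rz 0.29 or -2.852
```

```bash
python3 -m crank '{"dp":[[1.5,0.4,0],[3,0.8,0],[3.1,0.8,0],[3.1,0.8,0],[3,0.8,0],[1.4,0.35,1],[0,0,2.5],[0,0,2.5]],"delta_rot":[[0,0,0],[0,0,0],[0,0,0],[0,0,0],[0,0,0],[0,0,0],[0,0,0],[0,0,0]]}'
python3 -m crank '{"dp":[[0,0,1],[0,0,0.8],[0,0,0],[0,0,0],[0,0,0],[0,0,0],[0,0,0],[0,0,0]],"delta_rot":[[0,0,0],[0,0,0],[0,0,0],[0,0,0],[0,0,0],[0,0,0],[0,0,0],[0,0,0]]}'
python3 - <<'E'
from lib import *
goal(.6215,-.004,.003); a=snap("side","s9")[0]; b=snap("scene","c9")[0]
cv2.imwrite('pics/s9c.png',np.hstack([cv2.resize(a[195:295,175:275],(400,400)),cv2.resize(b[240:340,355:455],(400,400))]))
E
```

```text
time: 19.4
position: [0.6211, -0.0037, 0.0394]
tool_rot: [-3.108, -0.454, 0.002]
ft_force: [-0.3, 0.6, -2.0]
grip_width: 0.633
time: 20.2
position: [0.6214, -0.0041, 0.024]
tool_rot: [3.108, 0.454, 0.001]
ft_force: [0.5, 0.8, -2.0]
grip_width: 0.637
now [ 0.6214 -0.0041  0.024 ] xaxis yaw 16.6 q7 0.03 t 20.2
dp cm [ 0.01 -0.01  2.1 ]
tilt rx,ry [ 0.0004 -0.0005]
```

View pics/s9c.png

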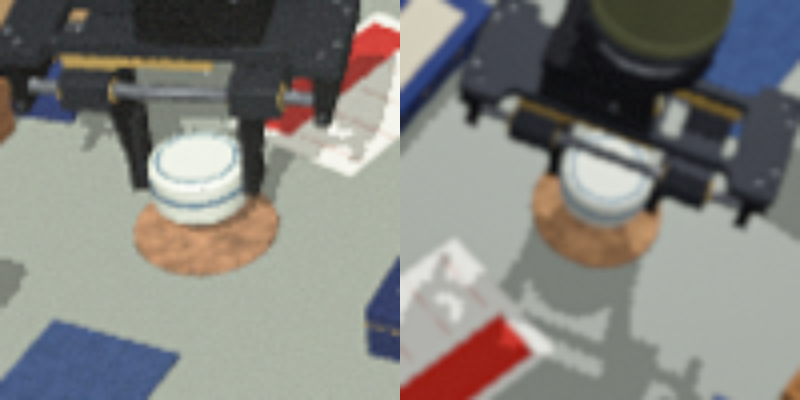

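```bash
python3 -m crank '{"dp":[[0,0,0.7],[0,0,0.7],[0,0,0.3],[0,0,0.15],[0,0,0.05],[0,0,0.05],[0,0,0],[0,0,0]],"delta_rot":[[0,0,0],[0,0,0],[0,0,0],[0,0,0],[0,0,0],[0,0,0],[0,0,0],[0,0,0]]}'
python3 -m crank '{"dp":[[0,0,0.04],[0,0,0.04],[0,0,0.04],[0,0,0.04],[0,0,0],[0,0,0],[0,0,0],[0,0,0]],"delta_rot":[[0,0,0],[0,0,0],[0,0,0],[0,0,0],[0,0,0],[0,0,0],[0,0,0],[0,0,0]]}'
```

```text
time: 21.1
position: [0.6214, -0.0041, 0.0043]
tool_rot: [3.108, 0.454, 0.001]
ft_force: [-0.4, 0.1, -1.3]
grip_width: 0.633
time: 21.9
position: [0.6212, -0.0041, 0.0027]
tool_rot: [3.108, 0.454, -0.0]
ft_force: [-0.3, -1.2, 2.1]
grip_width: 0.636
```

```bash
python3 -m crank '{"dp":[[0,0,0],[0,0,0],[0,0,0],[0,0,0],[0,0,0],[0,0,-0.5],[0,0,-1.5],[0,0,-3]],"delta_rot":[[0,0,0],[0,0,0],[0,0,0],[0,0,0],[0,0,0],[0,0,0],[0,0,0],[0,0,0]]}' 8.7
python3 -m crank '{"dp":[[0,0,-4],[0,0,-4],[-0.6,-2.4,-3],[-0.9,-3.6,-2],[-0.9,-3.6,0],[-0.9,-3.6,0],[-0.9,-3.6,0],[-0.9,-3.6,0]],"delta_rot":[[0,0,0],[0,0,0],[0,0,0],[0,0,0],[0,0,0],[0,0,0],[0,0,0],[0,0,0]]}'
python3 -m crank '{"dp":[[-0.9,-3.6,0],[-0.9,-3.2,0],[0,0,0],[0,0,0],[0,0,0],[0,0,0],[0,0,0],[0,0,0]],"delta_rot":[[0,0,0],[0,0,0],[0,0,0],[0,0,0],[0,0,0],[0,0,0],[0,0,0],[0,0,0]]}'
python3 - <<'E'
from meas import *
snap("wrist","w10"); b=snap("scene","c10")[0]; goal(.435,.36,.2)
cv2.imwrite('pics/c10c.png',cv2.resize(b[230:350,265:445],(720,480)))
rep("w10",[("gold",.056),("dark",.034)])
E
```

```text
time: 22.7
position: [0.6195, -0.0041, 0.0519]
tool_rot: [-3.108, -0.454, 0.006]
ft_force: [0.5, -0.6, -0.5]
grip_width: 0.994
time: 23.5
position: [0.5133, 0.1784, 0.184]
tool_rot: [3.108, 0.454, 0.003]
ft_force: [1.0, 1.3, 0.9]
grip_width: 0.997
time: 24.3
position: [0.4776, 0.2362, 0.1824]
tool_rot: [3.109, 0.452, -0.0]
ft_force: [-0.4, 0.7, 0.7]
grip_width: 0.996
now [0.4775 0.2365 0.1824] xaxis yaw 16.6 q7 -0.31 t 24.4
dp cm [ -0.55 -13.04  -1.76]
tilt rx,ry [-0.      0.0002]
w10 gold [311.  73.] 4471 [437.  358.7  24.4 113.4 -80.5] cent [436.5 361.7]
w10 dark [287.  81.] 1927 [415.8 356.4  15.  117.1 -79.8] cent [416.9 354.3]
w10 dark [335.  81.] 2596 [456.7 364.6  17.3 120.1 -81.2] cent [457.1 366.2]
w10 dark [608.  97.] 1895 [694.9 423.4  29.8  63.9  67. ] cent [694.  422.7]
w10 dark [ 75. 188.] 1668 [249.1 206.6  15.9  94.5  49.9] cent [249.7 207.4]
```

View pics/w10.png

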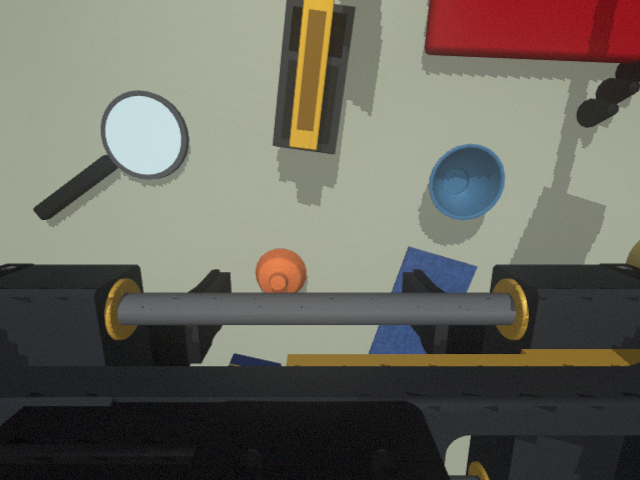

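View pics/c10c.png

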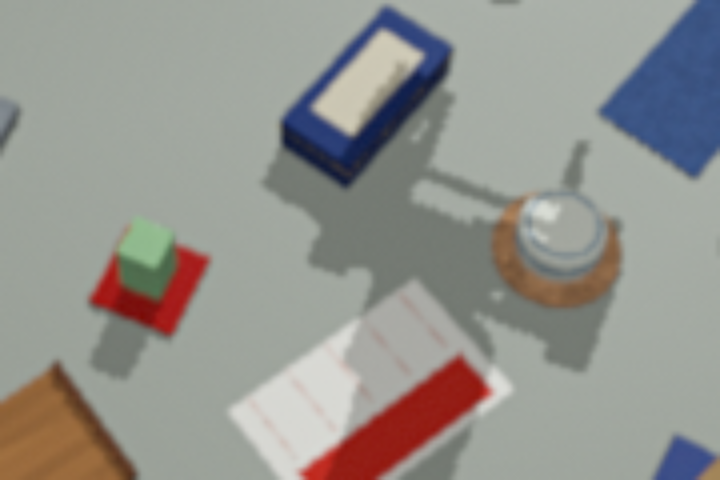

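Box centred on the coaster. Brass bar at (311,73), inkstone beneath; bar clipped by the picture's top, so moving nearer.

```bash
python3 -m crank '{"dp":[[-0.25,-2.7,0],[-0.25,-2.7,0],[-0.25,-2.6,0],[0,0,0],[0,0,0],[0,0,0],[0,0,0],[0,0,0]],"delta_rot":[[0,0,0],[0,0,0],[0,0,0],[0,0,0.124],[0,0,0],[0,0,0],[0,0,0],[0,0,0]]}'
python3 - <<'E'
from meas import *
snap("wrist","w11"); goal(.435,.36,.2)
rep("w11",[("gold",.056),("dark",.034)])
E
```

```text
time: 25.2
position: [0.4477, 0.3107, 0.1824]
tool_rot: [3.13, 0.26, -0.0]
ft_force: [-0.9, -0.5, 0.5]
grip_width: 1.004
now [0.4476 0.3108 0.1825] xaxis yaw 9.5 q7 -0.61 t 25.25
dp cm [-0.43 -5.06 -1.76]
tilt rx,ry [ 0.0002 -0.    ]
w11 gold [312. 168.] 3963 [436.4 362.   24.4 119.4 -80.3] cent [435.8 365.9]
w11 dark [335. 168.] 2207 [457.5 365.   16.4 118.9 -80.6] cent [456.7 368.9]
w11 dark [291. 174.] 1760 [416.6 356.4  14.2 113.8 -81.2] cent [416.9 356.2]
w11 dark [602. 144.] 1852 [696.  433.4  33.1  71.7  66.9] cent [694.1 430.1]
```

View pics/w11.png

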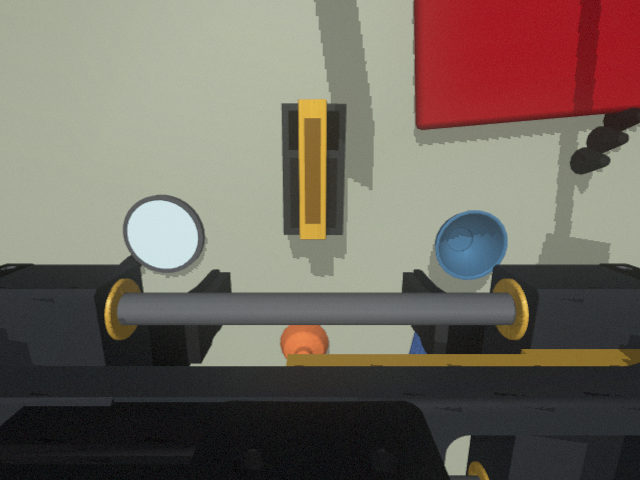

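Bar centre (312,168): at (436,362) mm, yaw −80.3°.

```bash
python3 -m crank '{"dp":[[-0.1,-1.8,1.5],[-0.1,-1.8,2.5],[-0.06,-1.63,3],[0,0,3],[0,0,2],[0,0,0],[0,0,0],[0,0,0]],"delta_rot":[[0,0,0],[0,0,0],[0,0,0],[0,0,0],[0,0,0],[0,0,0],[0,0,0],[0,0,0]]}' 6
python3 - <<'E'
from lib import *
goal(.4364,.362,.033,9.7); a=snap("side","s11")[0]; 
cv2.imwrite('pics/s11c.png',cv2.resize(a[300:440,140:300],(640,560)))
E
```

```text
time: 26.05
position: [0.437, 0.3631, 0.064]
tool_rot: [-3.13, -0.26, -0.003]
ft_force: [0.4, 0.5, -0.2]
grip_width: 0.69
now [0.437  0.3631 0.064 ] xaxis yaw 9.5 q7 -0.82 t 26.05
dp cm [-0.09  0.11  3.1 ]
tilt rx,ry [-0.001  -0.0022]
rz -0.004 or 3.138
```

View pics/s11c.png

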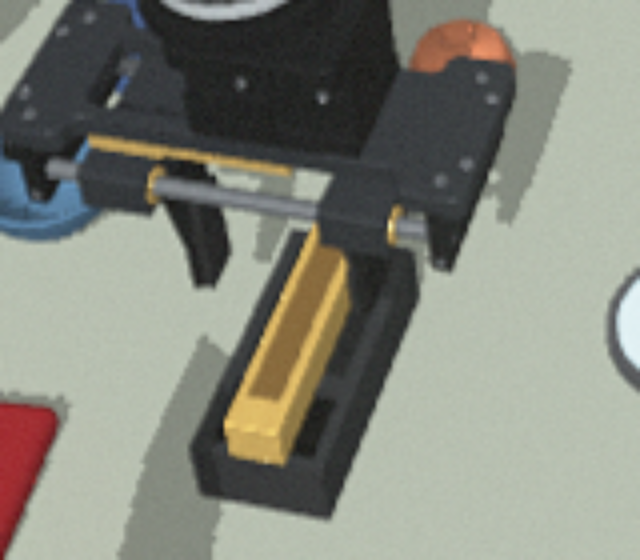

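```bash
python3 -m crank '{"dp":[[0,0,0.8],[0,0,0.8],[0,0,0.7],[0,0,0.4],[0,0,0.3],[0,0,0],[0,0,0],[0,0,0]],"delta_rot":[[0,0,0],[0,0,0],[0,0,0],[0,0,0],[0,0,0],[0,0,0],[0,0,0],[0,0,0]]}'
python3 -m crank '{"dp":[[0,0,0],[0,0,0],[0,0,0],[0,0,0],[0,0,0],[0,0,0],[0,0,0],[0,0,0]],"delta_rot":[[0,0,0],[0,0,0],[0,0,0],[0,0,0],[0,0,0],[0,0,0],[0,0,0],[0,0,0]]}' 1.5 40
```

```text
time: 26.9
position: [0.4362, 0.3627, 0.0328]
tool_rot: [-3.131, -0.261, -0.001]
ft_force: [-0.7, 0.1, -0.9]
grip_width: 0.689
time: 27.7
position: [0.436, 0.3625, 0.0325]
tool_rot: [3.131, 0.261, -0.0]
ft_force: [-1.2, -0.7, 0.6]
grip_width: 0.269
```

Gripped at 23.4 mm (bar is 24). Lift.

```bash
python3 -m crank '{"dp":[[0,0,0],[0,0,-0.2],[0,0,-0.8],[0,0,-2],[0,0,-3],[0,0,-3],[0,0,0],[0,0,0]],"delta_rot":[[0,0,0],[0,0,0],[0,0,0],[0,0,0],[0,0,0],[0,0,0],[0,0,0],[0,0,0]]}'
python3 - <<'E'
from lib import *
goal(.6207,-.1705,.12,-12.2); a=snap("side","s12")[0]; snap("wrist","w12")
cv2.imwrite('pics/s12c.png',cv2.resize(a[270:430,130:310],(720,640))[:600])
E
```

```text
time: 28.5
position: [0.4362, 0.3624, 0.1227]
tool_rot: [3.131, 0.26, 0.002]
ft_force: [-0.1, -0.1, -4.1]
grip_width: 0.272
now [0.4362 0.3624 0.1227] xaxis yaw 9.5 q7 -0.77 t 28.5
dp cm [ 9.4  55.61  0.3 ]
tilt rx,ry [ 0.0003 -0.0009]
rz 0.379 or -2.763
```

View pics/s12c.png

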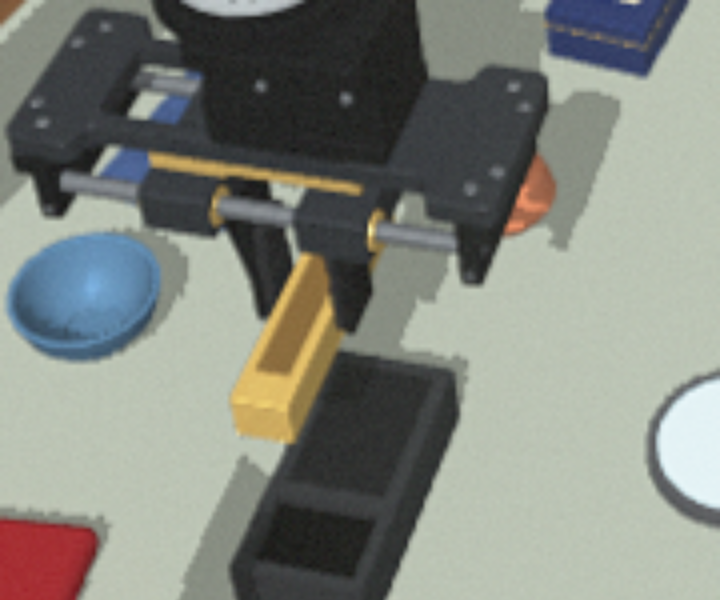

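View pics/w12.png

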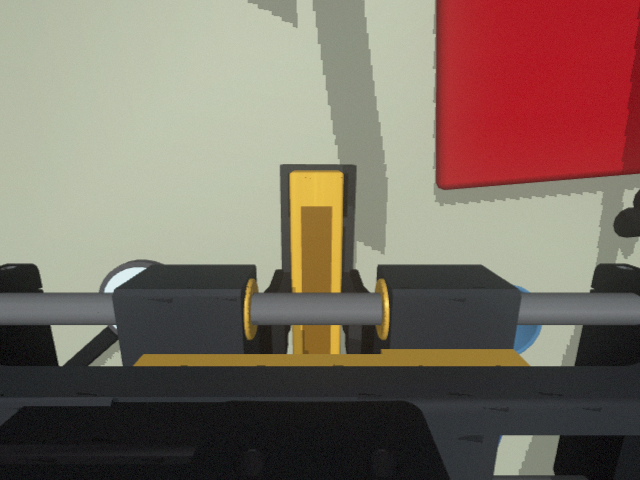

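Bar held level. Crossing to the sheet.

```bash
python3 -m crank '{"dp":[[0.3,1.8,-0.3],[0.63,3.7,-0.3],[0.63,3.7,0],[0.63,3.7,0],[0.63,3.7,0],[0.63,3.7,0],[0.63,3.7,0],[0.63,3.7,0]],"delta_rot":[[0,0,0],[0,0,0],[0,0,0],[0,0,0],[0,0,0],[0,0,0],[0,0,0],[0,0,0]]}'
python3 -m crank '{"dp":[[0.63,3.7,0],[0.63,3.7,0],[0.63,3.7,0],[0.63,3.7,0],[0.63,3.7,0],[0.63,3.7,0],[0.63,3.7,0],[0.28,2,0]],"delta_rot":[[0,0,0],[0,0,0],[0,0,0],[0,0,0],[0,0,0],[0,0,0],[0,0,0],[0,0,0]]}'
python3 -m crank '{"dp":[[0,0,0],[0,0,0],[0,0,0],[0,0,0],[0,0,0],[0,0,0],[0,0,0],[0,0,0]],"delta_rot":[[0,0,0.127],[0,0,0.127],[0,0,0.125],[0,0,0],[0,0,0],[0,0,0],[0,0,0],[0,0,0]]}'
python3 - <<'E'
from meas import *
goal(.6207,-.1705,.05,-12.2); im,C=snap("wrist","w13")
rep("w13",[("red",.002),("gold",.149)])
for n in("scene0","side0"):
    im,C=load(n);H,S,V=hsv(im)
    x0,x1,y0,y1=(315,400,295,365) if n=="scene0" else (225,305,190,245)
    m=np.zeros(H.shape,bool); m[y0:y1,x0:x1]=(((S<30)&(V>185))|(((H<8)|(H>172))&(S>120)))[y0:y1,x0:x1]
    m=cv2.morphologyEx(m.astype(np.uint8),cv2.MORPH_CLOSE,np.ones((3,3)))
    for i,s,c,mm in blobs(m,600): print(n,c,s,rect(C,mm,.002))
E
```

```text
time: 29.4
position: [0.5274, 0.0953, 0.1268]
tool_rot: [3.131, 0.261, -0.005]
ft_force: [1.1, 0.2, -3.8]
grip_width: 0.272
time: 30.2
position: [0.6197, -0.1747, 0.1261]
tool_rot: [3.131, 0.254, -0.005]
ft_force: [-0.6, -0.7, -3.4]
grip_width: 0.271
time: 31.0
position: [0.6206, -0.1703, 0.1285]
tool_rot: [3.124, -0.333, -0.0]
ft_force: [0.2, 0.0, -3.9]
grip_width: 0.27
now [ 0.6206 -0.1703  0.1285] xaxis yaw -12.2 q7 -0.13 t 31.0
dp cm [0.02 0.02 7.85]
tilt rx,ry [0.     0.0001]
rz 0.001 or -3.141
w13 red [316. 164.] 418 [ 634.4 -111.9    8.4   32.2  -12.1] cent [ 634.4 -111.9]
w13 gold [568. 147.] 33502 [ 746.2 -130.9   70.   105.4   84.2] cent [ 744.4 -125.2]
w13 gold [316. 217.] 4902 [ 629.4 -132.9   24.1   44.    77.9] cent [ 629.6 -132.2]
scene0 [357.0518847  330.42749446] [ 322  300   71   63 2255] [ 595.1 -164.6   96.2  150.9   77.8]
side0 [265.03719912 217.8789205 ] [ 232  198   66   41 1371] [ 597.2 -166.    98.1  154.7   77.7]
```

View pics/w13.png

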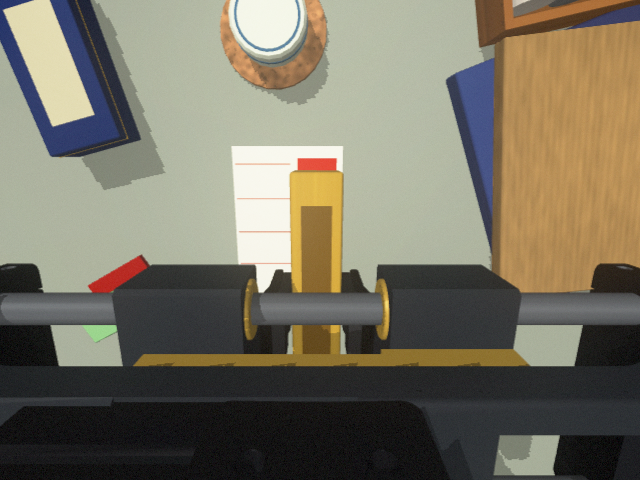

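Run:
```python
from meas import *
im,C=load("w13");u=np.array([.211,.977]);t=np.array([.6206,-.1703])
print("bar end", (cast(C,[[316.5,171]],.152)[0,:2]-t)@u, (cast(C,[[316.5,171]],.152)[0,:2]-t)@np.array([.977,-.211]))
q=cast(C,[[317,158]],.002)[0,:2]; print("band end",(q-t)@u,"lat",(q-t)@np.array([.977,-.211]))
print("sheet edges",[((cast(C,[p],.002)[0,:2]-t)@u).round(4) for p in([260,146.5],[330,146.5])],[((cast(C,[p],.002)[0,:2]-t)@np.array([.977,-.211])).round(4) for p in([343.5,150],[232,150])])
```

```text
bar end 0.06003943843171283 0.0009448137223533916
band end 0.06505184867200975 lat 0.0015732228058375885
sheet edges [np.float64(0.0746), np.float64(0.0746)] [np.float64(0.0243), np.float64(-0.0713)]
```

Bar and band agree within about 1 mm. Lowering.

```bash
python3 -m crank '{"dp":[[0.08,0,1],[0,0,2],[0,0,2.5],[0,0,2.5],[0,0,2],[0,0,1.2],[0,0,0.6],[0,0,0]],"delta_rot":[[0,0,0],[0,0,0],[0,0,0],[0,0,0],[0,0,0],[0,0,0],[0,0,0],[0,0,0]]}'
python3 -m crank '{"dp":[[0,0,0.3],[0,0,0.2],[0,0,0.1],[0,0,0.05],[0,0,0.05],[0,0,0],[0,0,0],[0,0,0]],"delta_rot":[[0,0,0],[0,0,0],[0,0,0],[0,0,0],[0,0,0],[0,0,0],[0,0,0],[0,0,0]]}'
```

```text
time: 31.85
position: [0.6211, -0.1704, 0.0099]
tool_rot: [-3.124, 0.334, 0.002]
ft_force: [-0.4, -0.3, -4.2]
grip_width: 0.271
time: 32.65
position: [0.6214, -0.1705, 0.0036]
tool_rot: [3.124, -0.334, 0.0]
ft_force: [0.0, -0.4, -3.1]
grip_width: 0.265
```

```bash
python3 -m crank '{"dp":[[0,0,0.07],[0,0,0.06],[0,0,0.05],[0,0,0.04],[0,0,0],[0,0,0],[0,0,0],[0,0,0]],"delta_rot":[[0,0,0],[0,0,0],[0,0,0],[0,0,0],[0,0,0],[0,0,0],[0,0,0],[0,0,0]]}'
```

```text
time: 33.45
position: [0.6214, -0.1705, 0.0014]
tool_rot: [3.124, -0.334, 0.0]
ft_force: [-0.2, -0.0, -4.2]
grip_width: 0.271
```

```bash
python3 -m crank '{"dp":[[0,0,0.04],[0,0,0.04],[0,0,0.04],[0,0,0],[0,0,0],[0,0,0],[0,0,0],[0,0,0]],"delta_rot":[[0,0,0],[0,0,0],[0,0,0],[0,0,0],[0,0,0],[0,0,0],[0,0,0],[0,0,0]]}'
```

```text
time: 34.25
position: [0.6214, -0.1705, 0.0005]
tool_rot: [3.124, -0.334, -0.0]
ft_force: [-2.9, 0.6, 3.6]
grip_width: 0.269
```

Bar on the sheet. Release and go view the ink case.

```bash
python3 -m crank '{"dp":[[0,0,0],[0,0,0],[0,0,0],[0,0,0],[0,0,0],[0,0,-0.5],[0,0,-1.5],[0,0,-3]],"delta_rot":[[0,0,0],[0,0,0],[0,0,0],[0,0,0],[0,0,0],[0,0,0],[0,0,0],[0,0,0]]}' 5
python3 -m crank '{"dp":[[0,0,-4],[0,0,-4],[-3.6,-1.48,-2],[-3.6,-1.48,0],[-3.6,-1.48,0],[-3.6,-1.48,0],[-3.5,-1.48,0],[0,0,0]],"delta_rot":[[0,0,0],[0,0,0],[0,0,0],[0,0,0],[0,0,0],[0,0,0],[0,0,0],[0,0,-0.13]]}' 8.7
python3 -m crank '{"dp":[[0,0,0],[0,0,0],[0,0,0],[0,0,0],[0,0,0],[0,0,0],[0,0,0],[0,0,0]],"delta_rot":[[0,0,-0.125],[0,0,0],[0,0,0],[0,0,0],[0,0,0],[0,0,0],[0,0,0],[0,0,0]]}'
python3 - <<'E'
from meas import *
goal(.461,-.002,.05,2.4); snap("wrist","w14"); a=snap("side","s14")[0];b=snap("scene","c14")[0]
rep("w14",[("blue",.034),("blue",.003),("red",.004)])
cv2.imwrite('pics/s14c.png',np.hstack([cv2.resize(a[185:255,220:310],(400,311)),cv2.resize(b[295:365,315:405],(400,311))]))
E
```

```text
time: 35.05
position: [0.6197, -0.1701, 0.0493]
tool_rot: [-3.123, 0.334, 0.006]
ft_force: [1.0, -0.2, -0.8]
grip_width: 0.574
time: 35.85
position: [0.4589, -0.0573, 0.1511]
tool_rot: [3.137, -0.12, -0.001]
ft_force: [0.7, -0.4, 0.9]
grip_width: 0.995
time: 36.65
position: [0.4621, -0.0603, 0.15]
tool_rot: [-3.141, -0.066, 0.0]
ft_force: [0.3, -1.0, 0.2]
grip_width: 0.998
now [ 0.4621 -0.0603  0.15  ] xaxis yaw 2.4 q7 0.13 t 36.65
dp cm [ 0.13 -5.83 10.01]
tilt rx,ry [-0.0001  0.0001]
rz -0.0 or 3.141
w14 blue [514.  27.] 5191 [6.064e+02 1.082e+02 3.850e+01 7.210e+01 1.000e-01] cent [606.9 108.1]
w14 blue [317. 159.] 5627 [461.   -1.2  56.7 118.3 -87.7] cent [460.8   4.1]
w14 blue [625. 254.] 552 [738.8 -68.2  19.3  28.4   8.4] cent [739.5 -67.3]
w14 blue [514.  27.] 5191 [6.220e+02 1.191e+02 4.260e+01 7.980e+01 1.000e-01] cent [622.5 119. ]
w14 blue [317. 159.] 5627 [461.1  -2.   62.7 130.9 -87.7] cent [460.8   3.9]
w14 blue [625. 254.] 552 [768.5 -76.1  21.3  31.4   8.4] cent [769.2 -75.1]
```

View pics/w14.png

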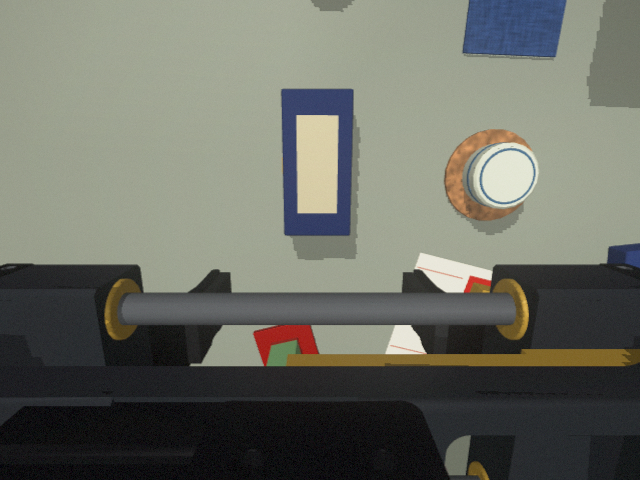

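View pics/s14c.png

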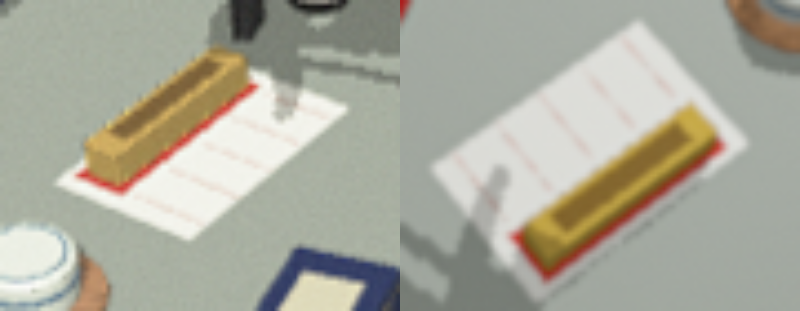

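Bar lies in the band. Case at (317,162), (461,−1) mm, yaw −87.7°.

```bash
python3 -m crank '{"dp":[[0.05,-2,1.5],[0.05,-2,2.5],[0.03,-1.88,3],[0,0,3],[0,0,1],[0,0,0],[0,0,0],[0,0,0]],"delta_rot":[[0,0,0],[0,0,0],[0,0,0],[0,0,0],[0,0,0],[0,0,0],[0,0,0],[0,0,0]]}'
python3 - <<'E'
from meas import *
goal(.461,-.0015,.006,2.4); snap("wrist","w15"); a=snap("side","s15")[0]
cv2.imwrite('pics/s15c.png',cv2.resize(a[190:310,220:360],(700,600)))
E
```

```text
time: 37.6
position: [0.4623, -0.002, 0.0416]
tool_rot: [3.14, 0.064, 0.004]
ft_force: [0.5, -0.0, 0.4]
grip_width: 0.995
now [ 0.4623 -0.002   0.0416] xaxis yaw 2.4 q7 -0.09 t 37.6
dp cm [-0.14 -0.06  3.56]
tilt rx,ry [ 0.0007 -0.0027]
rz -0.001 or 3.141
```

View pics/s15c.png

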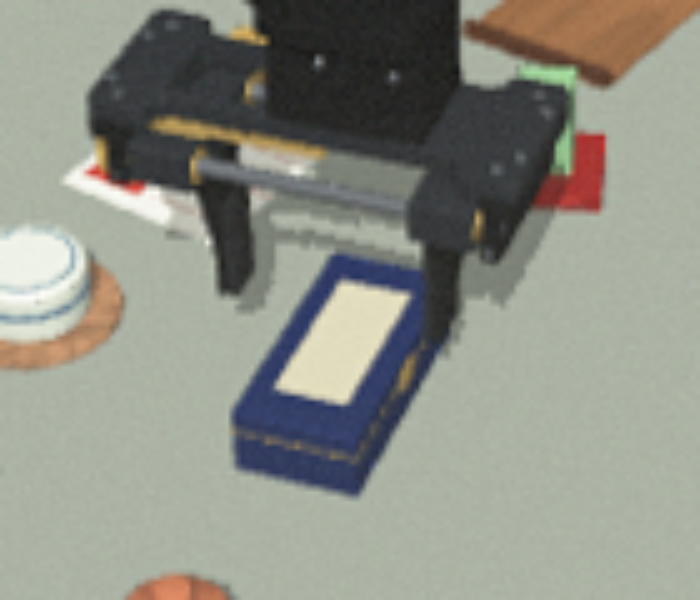

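View pics/w15.png

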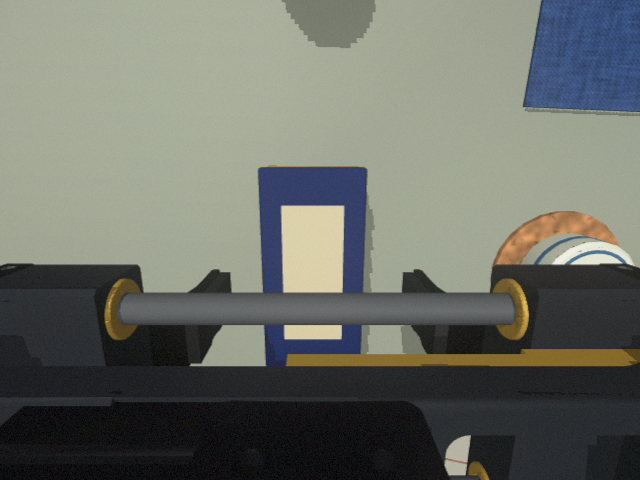

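```bash
python3 -m crank '{"dp":[[-0.08,0,1],[0,0,1],[0,0,0.8],[0,0,0.5],[0,0,0.2],[0,0,0],[0,0,0],[0,0,0]],"delta_rot":[[0,0,0],[0,0,0],[0,0,0],[0,0,0],[0,0,0],[0,0,0],[0,0,0],[0,0,0]]}'
python3 -m crank '{"dp":[[0,0,0],[0,0,0],[0,0,0],[0,0,0],[0,0,0],[0,0,0],[0,0,0],[0,0,0]],"delta_rot":[[0,0,0],[0,0,0],[0,0,0],[0,0,0],[0,0,0],[0,0,0],[0,0,0],[0,0,0]]}' 5 20
```

```text
time: 38.5
position: [0.4604, -0.0015, 0.0054]
tool_rot: [3.141, 0.066, 0.001]
ft_force: [-0.5, -0.3, 0.4]
grip_width: 0.999
time: 39.3
position: [0.4601, -0.0016, 0.0052]
tool_rot: [3.141, 0.066, 0.0]
ft_force: [-0.1, -0.1, 0.5]
grip_width: 0.663
```

Gripped at 57.7 mm. Lift and check.

```bash
python3 -m crank '{"dp":[[0,0,0],[0,0,-0.2],[0,0,-0.8],[0,0,-2],[0,0,-2],[0,0,-2],[0,0,-1],[0,0,0]],"delta_rot":[[0,0,0],[0,0,0],[0,0,0],[0,0,0],[0,0,0],[0,0,0],[0,0,0],[0,0,0]]}'
python3 - <<'E'
from meas import *
goal(.622,.168,.085,0); snap("wrist","w16"); a=snap("side","s16")[0]
cv2.imwrite('pics/s16c.png',cv2.resize(a[170:310,210:350],(600,600)))
E
```

```text
time: 40.1
position: [0.4612, -0.0017, 0.0866]
tool_rot: [3.14, 0.066, 0.005]
ft_force: [-0.3, 0.4, -3.3]
grip_width: 0.663
now [ 0.4612 -0.0017  0.0866] xaxis yaw 2.4 q7 -0.04 t 40.1
dp cm [ 16.77 -16.28   0.19]
tilt rx,ry [ 0.0011 -0.0029]
rz 0.042 or -3.1
```

View pics/s16c.png

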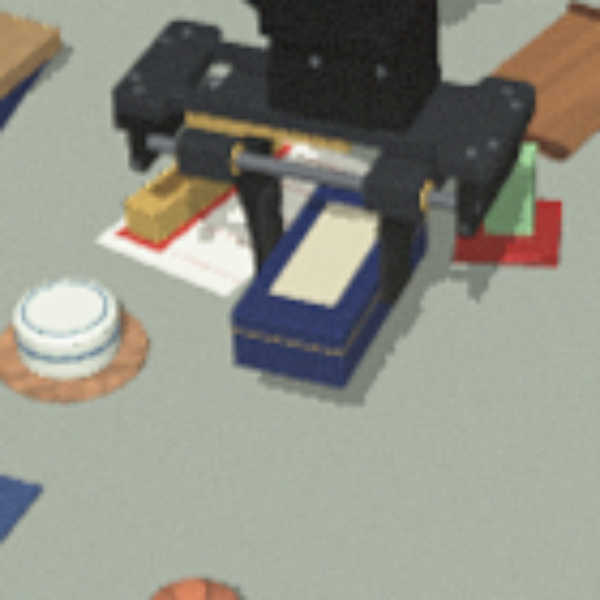

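View pics/w16.png

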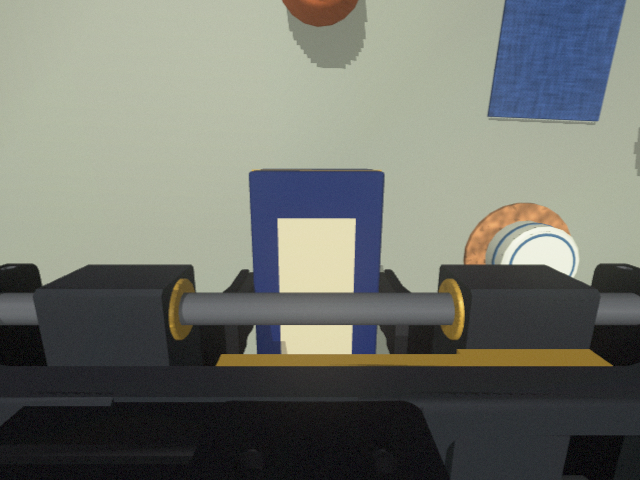

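```bash
python3 -m crank '{"dp":[[1.2,-1.2,0],[2.6,-2.5,0],[2.6,-2.5,0],[2.6,-2.5,0],[2.6,-2.5,0],[2.6,-2.5,0],[2.57,-2.58,0],[0,0,1]],"delta_rot":[[0,0,0],[0,0,0],[0,0,0],[0,0,0],[0,0,0],[0,0,0],[0,0,0],[0,0,0.042]]}'
python3 -m crank '{"dp":[[0,0,1],[0,0,0],[0,0,0],[0,0,0],[0,0,0],[0,0,0],[0,0,0],[0,0,0]],"delta_rot":[[0,0,0],[0,0,0],[0,0,0],[0,0,0],[0,0,0],[0,0,0],[0,0,0],[0,0,0]]}'
python3 - <<'E'
from meas import *
goal(.622,.168,.009,0); snap("wrist","w17");
E
```

```text
time: 41.0
position: [0.6227, 0.1742, 0.0743]
tool_rot: [-3.136, -0.006, -0.002]
ft_force: [0.2, 0.9, -2.7]
grip_width: 0.664
time: 41.8
position: [0.6209, 0.1681, 0.0654]
tool_rot: [3.141, -0.0, 0.001]
ft_force: [-0.7, 0.4, -2.6]
grip_width: 0.661
now [0.6209 0.1681 0.0654] xaxis yaw -0.0 q7 -0.54 t 41.8
dp cm [0.11 0.01 5.64]
tilt rx,ry [ 0.0001 -0.0003]
rz -0.0 or 3.142
```

View pics/w17.png

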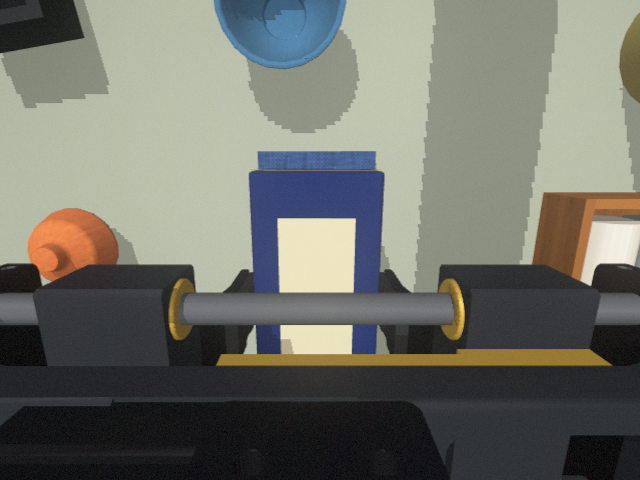

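Run:
```python
from meas import *
im,C=load("w17")
print("mat edge",cast(C,[[258,152],[376,152]],.003).round(4).tolist())
zt=.0654+.0288
print("case top far edge",cast(C,[[250,171.5],[384,171.5]],zt).round(4).tolist())
```

```text
mat edge [[0.5825, 0.2371, 0.003], [0.6624, 0.2371, 0.003]]
case top far edge [[0.5939, 0.2279, 0.0942], [0.6505, 0.228, 0.0942]]
```

Case and mat centres agree to about 1 mm. Lowering.

```bash
python3 -m crank '{"dp":[[0.02,0.08,1],[0,0,1.5],[0,0,1.3],[0,0,0.8],[0,0,0.5],[0,0,0.3],[0,0,0.1],[0,0,0]],"delta_rot":[[0,0,0],[0,0,0],[0,0,0],[0,0,0],[0,0,0],[0,0,0],[0,0,0],[0,0,0]]}'
python3 -m crank '{"dp":[[0,0,0.04],[0,0,0.04],[0,0,0.04],[0,0,0],[0,0,0],[0,0,0],[0,0,0],[0,0,0]],"delta_rot":[[0,0,0],[0,0,0],[0,0,0],[0,0,0],[0,0,0],[0,0,0],[0,0,0],[0,0,0]]}'
```

```text
time: 42.65
position: [0.6213, 0.1675, 0.0104]
tool_rot: [-3.142, -0.0, -0.001]
ft_force: [0.8, 0.3, -2.5]
grip_width: 0.67
time: 43.45
position: [0.621, 0.1674, 0.0089]
tool_rot: [3.142, 0.0, 0.0]
ft_force: [-0.3, -0.7, -3.2]
grip_width: 0.664
```

```bash
python3 -m crank '{"dp":[[0,0,0.04],[0,0,0.04],[0,0,0.03],[0,0,0],[0,0,0],[0,0,0],[0,0,0],[0,0,0]],"delta_rot":[[0,0,0],[0,0,0],[0,0,0],[0,0,0],[0,0,0],[0,0,0],[0,0,0],[0,0,0]]}'
```

```text
time: 44.25
position: [0.6211, 0.1674, 0.0082]
tool_rot: [3.141, 0.0, 0.0]
ft_force: [-3.3, -0.5, 5.2]
grip_width: 0.665
```

```bash
python3 -m crank '{"dp":[[0,0,0],[0,0,0],[0,0,0],[0,0,0],[0,0,0],[0,0,-0.5],[0,0,-1.5],[0,0,-3]],"delta_rot":[[0,0,0],[0,0,0],[0,0,0],[0,0,0],[0,0,0],[0,0,0],[0,0,0],[0,0,0]]}' 8.7
python3 -m crank '{"dp":[[0,0,-4],[0,0,-4],[-2.9,-2.4,-2],[-2.9,-2.4,0],[-2.9,-2.4,0],[-2.9,-2.4,0],[-2.9,-2.4,0],[-2.9,-2.3,0]],"delta_rot":[[0,0,0],[0,0,0],[0,0,0],[0,0,0],[0,0,0],[0,0,0],[0,0,0],[0,0,0]]}'
python3 -m crank '{"dp":[[0,0,0],[0,0,0],[0,0,0],[0,0,0],[0,0,0],[0,0,0],[0,0,0],[0,0,0]],"delta_rot":[[0,0,-0.083],[0,0,-0.083],[0,0,0],[0,0,0],[0,0,0],[0,0,0],[0,0,0],[0,0,0]]}'
python3 - <<'E'
from meas import *
goal(.437,.361,.006,9.4); im=snap("wrist","w18")[0]; a=snap("side","s18")[0];b=snap("scene","c18")[0]
rep("w18",[("dark",.034)])
cv2.imwrite('pics/s18c.png',np.hstack([cv2.resize(a[255:345,130:240],(400,327)),cv2.resize(b[205:295,390:500],(400,327))]))
E
```

```text
time: 45.05
position: [0.6195, 0.1668, 0.0571]
tool_rot: [3.141, 0.0, -0.006]
ft_force: [-0.2, 0.9, 0.4]
grip_width: 0.996
time: 45.85
position: [0.4459, 0.3117, 0.1593]
tool_rot: [-3.141, -0.001, -0.003]
ft_force: [0.5, 0.5, 1.1]
grip_width: 1.001
time: 46.65
position: [0.447, 0.3103, 0.1577]
tool_rot: [3.131, 0.26, -0.0]
ft_force: [0.4, 0.5, 0.7]
grip_width: 1.003
now [0.447  0.3103 0.1577] xaxis yaw 9.5 q7 -0.63 t 46.65
dp cm [-0.15 -5.16 15.17]
tilt rx,ry [0.     0.0002]
rz 0.002 or -3.14
w18 dark [315. 172.] 8693 [437.2 361.8  56.8 119.3 -81.1] cent [437.9 362.7]
w18 dark [616. 149.] 1659 [690.7 422.8  34.5  50.6  66.6] cent [687.9 423.4]
```

View pics/w18.png

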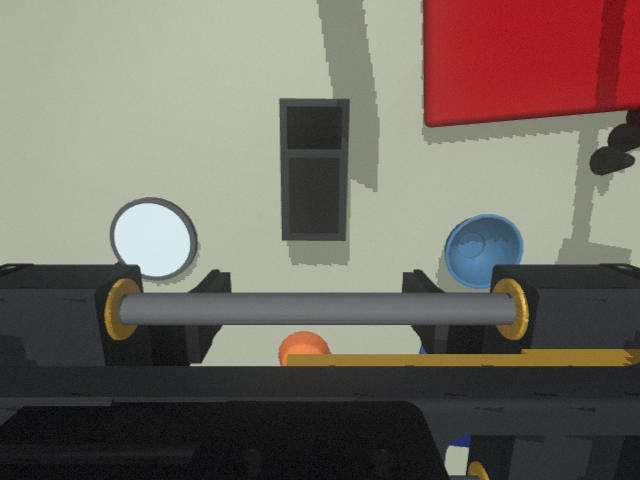

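View pics/s18c.png

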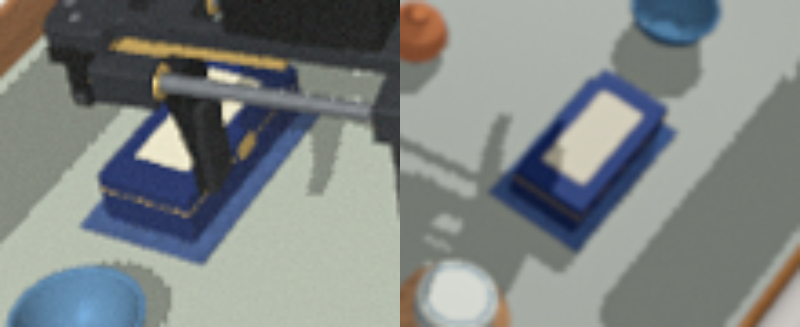

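Case lies square on the mat. Inkstone at (315,170), (437,361.5) mm, yaw −81°.

```bash
python3 -m crank '{"dp":[[0,-1.8,1.5],[-0.1,-1.8,2.5],[0,-1.61,3],[0,0,3],[0,0,1.5],[0,0,0],[0,0,0],[0,0,0]],"delta_rot":[[0,0,0.01],[0,0,0],[0,0,0],[0,0,0],[0,0,0],[0,0,0],[0,0,0],[0,0,0]]}'
python3 - <<'E'
from meas import *
goal(.4373,.3615,.006,8.9); a=snap("side","s19")[0]; snap("wrist","w19")
cv2.imwrite('pics/s19c.png',cv2.resize(a[300:440,140:300],(640,560)))
E
```

```text
time: 47.6
position: [0.4391, 0.3622, 0.0445]
tool_rot: [-3.131, -0.243, -0.004]
ft_force: [-0.4, 0.1, 0.3]
grip_width: 1.002
now [0.4391 0.3622 0.0445] xaxis yaw 8.9 q7 -0.84 t 47.6
dp cm [-0.19  0.04  3.85]
tilt rx,ry [-0.001  -0.0027]
rz -0.0 or 3.141
```

View pics/s19c.png

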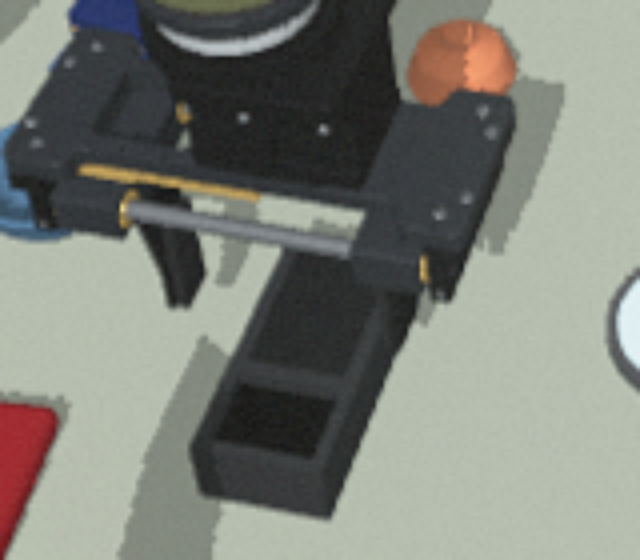

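View pics/w19.png

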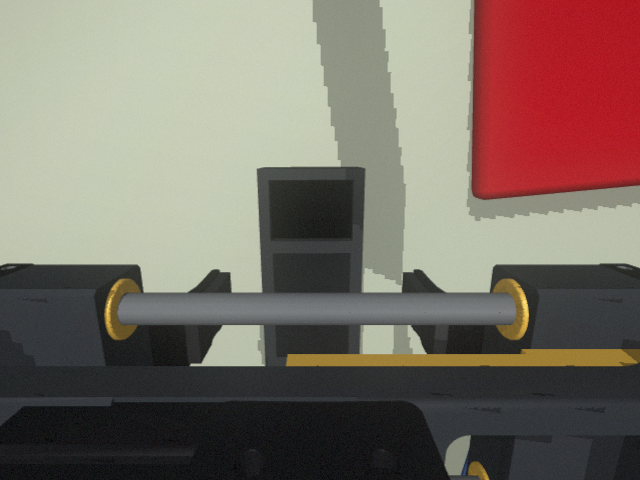

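```bash
python3 -m crank '{"dp":[[-0.12,0,1],[0,0,1],[0,0,0.9],[0,0,0.6],[0,0,0.3],[0,0,0],[0,0,0],[0,0,0]],"delta_rot":[[0,0,0],[0,0,0],[0,0,0],[0,0,0],[0,0,0],[0,0,0],[0,0,0],[0,0,0]]}'
python3 -m crank '{"dp":[[0,0,0],[0,0,0],[0,0,0],[0,0,0],[0,0,0],[0,0,0],[0,0,0],[0,0,0]],"delta_rot":[[0,0,0],[0,0,0],[0,0,0],[0,0,0],[0,0,0],[0,0,0],[0,0,0],[0,0,0]]}' 5 40
python3 -m crank '{"dp":[[0,0,0],[0,0,-0.2],[0,0,-0.8],[0,0,-2],[0,0,-2],[0,0,-2],[0,0,-1],[0,0,0]],"delta_rot":[[0,0,0],[0,0,0],[0,0,0],[0,0,0],[0,0,0],[0,0,0],[0,0,0],[0,0,0]]}'
python3 - <<'E'
from meas import *
goal(.461,-.360,.085,-13); a=snap("side","s20")[0]
cv2.imwrite('pics/s20c.png',cv2.resize(a[290:430,130:290],(640,560)))
E
```

```text
time: 48.5
position: [0.4368, 0.3617, 0.0052]
tool_rot: [-3.132, -0.245, -0.001]
ft_force: [-0.4, 0.4, 0.2]
grip_width: 1.004
time: 49.3
position: [0.4366, 0.3614, 0.0048]
tool_rot: [3.132, 0.245, -0.0]
ft_force: [-0.4, 0.7, 0.8]
grip_width: 0.666
time: 50.1
position: [0.4373, 0.3621, 0.0861]
tool_rot: [-3.131, -0.245, -0.004]
ft_force: [0.1, 0.9, -4.8]
grip_width: 0.658
now [0.4373 0.3621 0.0861] xaxis yaw 8.9 q7 -0.81 t 50.1
dp cm [-8.87e+00  7.17e+01  3.00e-02]
tilt rx,ry [-0.0008 -0.0024]
rz 0.383 or -2.759
```

View pics/s20c.png

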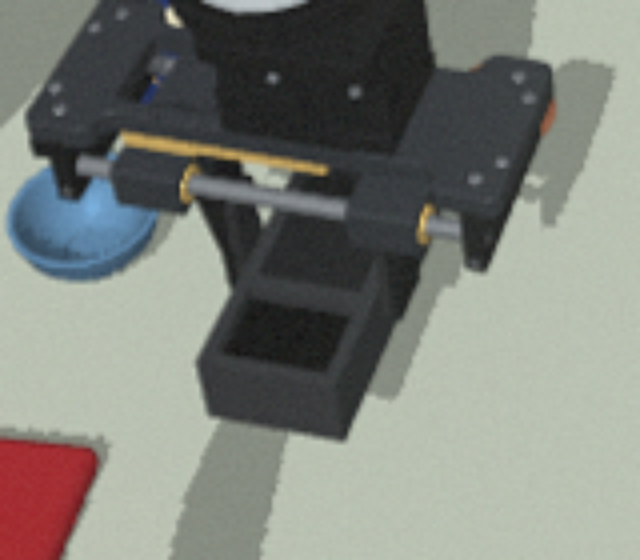

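Inkstone held. Swinging outside the seal at a safe height.

```bash
python3 -m crank '{"dp":[[0,0,-3],[0,0,-3],[0.2,1.8,-0.6],[0.36,3.7,0],[0.36,3.7,0],[0.36,3.7,0],[0.36,3.7,0],[0.36,3.7,0]],"delta_rot":[[0,0,0],[0,0,0],[0,0,0],[0,0,0],[0,0,0],[0,0,0],[0,0,0],[0,0,0]]}'
python3 -m crank '{"dp":[[0.36,3.7,0],[0.36,3.7,0],[0.36,3.7,0],[0.36,3.7,0],[0.3,2.2,0],[-1.2,3.4,0],[-1.2,3.4,0],[-1.2,3.4,0]],"delta_rot":[[0,0,0],[0,0,0],[0,0,0],[0,0,0],[0,0,0],[0,0,0],[0,0,0],[0,0,0]]}'
python3 -c "
from lib import *
goal(.461,-.36,.15,-13)"
```

```text
time: 50.95
position: [0.4871, 0.1621, 0.1493]
tool_rot: [3.131, 0.245, -0.004]
ft_force: [1.0, -0.2, -5.3]
grip_width: 0.659
time: 51.75
position: [0.5103, -0.1086, 0.1491]
tool_rot: [-3.131, -0.246, 0.004]
ft_force: [0.8, -1.1, -5.8]
grip_width: 0.66
now [ 0.5103 -0.1086  0.1491] xaxis yaw 9.0 q7 0.26 t 51.75
dp cm [-8.79 24.07 -0.1 ]
tilt rx,ry [-0.0012  0.0028]
rz 0.383 or -2.758
```

```bash
python3 -m crank '{"dp":[[-1.24,3.4,0],[-1.24,3.4,0],[-1.24,3.4,0],[-1.24,3.4,0],[-1.24,3.4,0],[-1.24,3.4,0],[-1,2.7,0],[0,0,0]],"delta_rot":[[0,0,0],[0,0,0],[0,0,0],[0,0,0],[0,0,0],[0,0,0],[0,0,0],[0,0,0]]}'
python3 -m crank '{"dp":[[0,0,0],[0,0,0],[0,0,0],[0,0,0],[0,0,0],[0,0,0],[0,0,0],[0,0,0]],"delta_rot":[[0,0,0.128],[0,0,0.128],[0,0,0.127],[0,0,0],[0,0,0],[0,0,0],[0,0,0],[0,0,0]]}'
python3 - <<'E'
from meas import *
goal(.461,-.36,.15,-13); snap("wrist","w21")
E
```

```text
time: 52.55
position: [0.4604, -0.3546, 0.1485]
tool_rot: [3.132, 0.232, -0.007]
ft_force: [0.4, -0.4, -5.6]
grip_width: 0.66
time: 53.35
position: [0.4642, -0.3488, 0.1508]
tool_rot: [3.121, -0.355, -0.0]
ft_force: [0.2, -0.2, -6.0]
grip_width: 0.661
now [ 0.4642 -0.3488  0.1508] xaxis yaw -13.0 q7 0.31 t 53.35
dp cm [-0.07  1.16  0.08]
tilt rx,ry [0.0001 0.0001]
rz 0.001 or -3.141
```

View pics/w21.png

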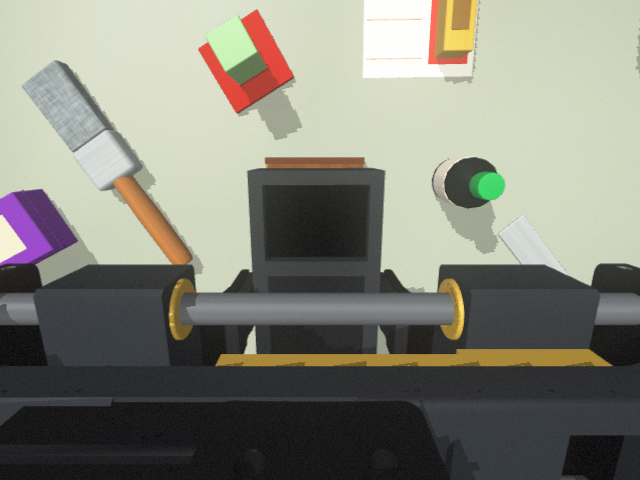

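Stand lip at (315,162), stone's far edge at row 169.

Run:
```python
from meas import *
im,C=load("w21")
y=np.radians(77);u=np.array([np.cos(y),np.sin(y)]);v=np.array([u[1],-u[0]]);t=np.array([.4642,-.3488])
for nm,px,z in(("lip",[[265,157],[364,157]],.010),("stone",[[248.5,169],[385,169]],.1802),("stonein",[[262,186],[368,186]],.1802)):
    P=cast(C,px,z)[:,:2]-t; print(nm,"along",(P@u).round(4),"lat",(P@v).round(4))
im,C=load("side0")
cv2.imwrite("pics/std.png",np.hstack([cv2.resize(im[160:220,305:385],(400,300),interpolation=cv2.INTER_CUBIC),cv2.resize(cv2.imread("pics/w1.png")[65:215,290:450],(400,375),interpolation=cv2.INTER_CUBIC)[:300]]))
# w1 stand hull
rep("w1",[("cork",.007)])
```

```text
lip along [0.0658 0.0659] lat [-0.0453  0.0442]
stone along [0.0611 0.0611] lat [-0.0276  0.0298]
stonein along [0.054 0.054] lat [-0.0221  0.0229]
w1 cork [592. 128.] 10106 [ 570.4 -635.   125.4  253.4   -9.4] cent [ 576.1 -619.3]
w1 cork [369. 140.] 8566 [ 461.8 -357.9   90.4  153.7   77.2] cent [ 463.5 -355.8]
w1 cork [516. 239.] 2576 [ 409.8 -607.2   66.6  133.4  -87.3] cent [ 410.6 -597.6]
w1 cork [296. 230.] 943 [ 317.6 -306.    19.1   98.1  -70.8] cent [ 317.9 -306.6]
```

```bash
python3 -m crank '{"dp":[[-0.1,1.2,0],[0,0,1.5],[0,0,2.5],[0,0,2.5],[0,0,2.5],[0,0,1.5],[0,0,0.8],[0,0,0]],"delta_rot":[[0,0,0],[0,0,0],[0,0,0],[0,0,0],[0,0,0],[0,0,0],[0,0,0],[0,0,0]]}'
python3 -m crank '{"dp":[[0,0,0],[0,0,0],[0,0,0],[0,0,0],[0,0,0],[0,0,0],[0,0,0],[0,0,0]],"delta_rot":[[0,0,0],[0,0,0],[0,0,0],[0,0,0],[0,0,0],[0,0,0],[0,0,0],[0,0,0]]}'
python3 - <<'E'
from meas import *
goal(.4613,-.3605,.0088,-13); snap("wrist","w22");a=snap("side","s22")[0];b=snap("scene","c22")[0]
cv2.imwrite('pics/s22c.png',np.hstack([cv2.resize(a[140:230,290:400],(400,327)),cv2.resize(b[295:405,205:315],(400,400))[:327]]))
E
```

```text
time: 54.2
position: [0.4599, -0.36, 0.0366]
tool_rot: [-3.12, 0.356, 0.003]
ft_force: [-0.7, 0.6, -5.5]
grip_width: 0.663
time: 55.0
position: [0.4606, -0.3603, 0.0379]
tool_rot: [3.121, -0.356, 0.0]
ft_force: [-0.7, -0.6, -5.1]
grip_width: 0.661
now [ 0.4606 -0.3603  0.0379] xaxis yaw -13.0 q7 0.29 t 55.0
dp cm [0.07 0.   2.91]
tilt rx,ry [ 0.0001 -0.    ]
rz -0.0 or 3.142
```

View pics/w22.png

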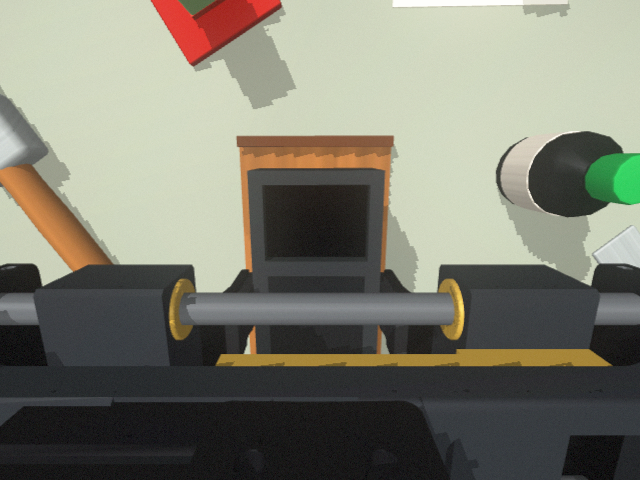

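View pics/s22c.png

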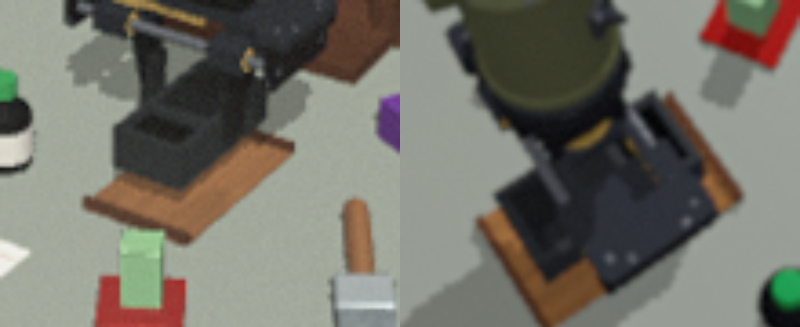

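Run:
```python
from meas import *
im,C=load("w22")
y=np.radians(77);u=np.array([np.cos(y),np.sin(y)]);v=np.array([u[1],-u[0]]);t=np.array([.4606,-.3603])
for nm,px,z in(("lip",[[237,136.5],[394,136.5]],.010),("stone",[[248.5,169],[385,169]],.0379+.0292)):
    P=cast(C,px,z)[:,:2]-t; print(nm,"along",(P@u).round(4),"lat",(P@v).round(4))
```

```text
lip along [0.0773 0.0773] lat [-0.0444  0.0454]
stone along [0.0611 0.0611] lat [-0.0276  0.0298]
```

Aligned within 1 mm. Lowering.

```bash
python3 -m crank '{"dp":[[-0.05,0.08,0.6],[0,0,0.8],[0,0,0.6],[0,0,0.4],[0,0,0.2],[0,0,0.1],[0,0,0],[0,0,0]],"delta_rot":[[0,0,0],[0,0,0],[0,0,0],[0,0,0],[0,0,0],[0,0,0],[0,0,0],[0,0,0]]}'
python3 -m crank '{"dp":[[0,0,0.04],[0,0,0.04],[0,0,0.04],[0,0,0],[0,0,0],[0,0,0],[0,0,0],[0,0,0]],"delta_rot":[[0,0,0],[0,0,0],[0,0,0],[0,0,0],[0,0,0],[0,0,0],[0,0,0],[0,0,0]]}'
```

```text
time: 55.95
position: [0.4602, -0.3612, 0.0111]
tool_rot: [3.121, -0.356, 0.001]
ft_force: [-0.8, 0.4, -5.3]
grip_width: 0.663
time: 56.75
position: [0.46, -0.361, 0.0097]
tool_rot: [3.121, -0.356, 0.0]
ft_force: [-0.1, 0.6, -5.0]
grip_width: 0.662
```

```bash
python3 -m crank '{"dp":[[0,0,0.04],[0,0,0.04],[0,0,0.03],[0,0,0],[0,0,0],[0,0,0],[0,0,0],[0,0,0]],"delta_rot":[[0,0,0],[0,0,0],[0,0,0],[0,0,0],[0,0,0],[0,0,0],[0,0,0],[0,0,0]]}'
```

```text
time: 57.55
position: [0.46, -0.361, 0.0088]
tool_rot: [3.121, -0.356, -0.0]
ft_force: [-2.0, 1.1, 0.8]
grip_width: 0.662
```

Contact (−5 → +0.8 N). A hair more, then release and retreat for the final look.

```bash
python3 -m crank '{"dp":[[0,0,0.02],[0,0,0],[0,0,0],[0,0,0],[0,0,0],[0,0,0],[0,0,0],[0,0,0]],"delta_rot":[[0,0,0],[0,0,0],[0,0,0],[0,0,0],[0,0,0],[0,0,0],[0,0,0],[0,0,0]]}'
python3 -m crank '{"dp":[[0,0,0],[0,0,0],[0,0,0],[0,0,0],[0,0,0],[0,0,-0.5],[0,0,-1.5],[0,0,-3]],"delta_rot":[[0,0,0],[0,0,0],[0,0,0],[0,0,0],[0,0,0],[0,0,0],[0,0,0],[0,0,0]]}' 8.7
python3 -m crank '{"dp":[[0,0,-4],[0,0,-4],[0,0,-4],[0,2,-4],[0,3.5,-2],[0,3.5,0],[0,3.5,0],[0,2,0]],"delta_rot":[[0,0,0],[0,0,0],[0,0,0],[0,0,0],[0,0,0],[0,0,0],[0,0,0],[0,0,0]]}'
python3 -m crank '{"dp":[[0,0,0],[0,0,0],[0,0,0],[0,0,0],[0,0,0],[0,0,0],[0,0,0],[0,0,0]],"delta_rot":[[0,0,0],[0,0,0],[0,0,0],[0,0,0],[0,0,0],[0,0,0],[0,0,0],[0,0,0]]}'
python3 - <<'E'
from meas import *
for n in("wrist","side","scene"): snap(n,n+"_end")
im,C=load("wrist_end")
rep("wrist_end",[("cork",.007),("dark",.038),("red",.006),("green",.056)])
a=cv2.imread("pics/side_end.png")
cv2.imwrite("pics/side_endc.png",cv2.resize(a[120:360,130:450],(800,600)))
E
```

```text
time: 58.35
position: [0.46, -0.361, 0.0088]
tool_rot: [3.121, -0.356, -0.0]
ft_force: [-3.9, 2.8, 4.8]
grip_width: 0.662
time: 59.15
position: [0.4586, -0.3599, 0.0577]
tool_rot: [-3.119, 0.355, 0.005]
ft_force: [-0.4, -0.3, 0.1]
grip_width: 1.002
time: 59.95
position: [0.4254, -0.5056, 0.24]
tool_rot: [3.118, -0.361, 0.001]
ft_force: [0.2, -0.0, -0.0]
grip_width: 1.001
time: 60.75
position: [0.4273, -0.5021, 0.2384]
tool_rot: [3.121, -0.356, -0.0]
ft_force: [0.1, 0.7, 1.6]
grip_width: 0.998
wrist_end cork [316.   4.] 601 [ 477.5 -286.1    5.5   89.5  -13. ] cent [ 477.5 -286.1]
wrist_end cork [316.  92.] 4370 [ 460.3 -362.7   90.4  145.9   77. ] cent [ 458.4 -369.7]
wrist_end cork [175.  62.] 1789 [ 316.1 -306.2   19.6  103.2  -71. ] cent [ 315.8 -305.4]
wrist_end cork [632. 244.] 474 [ 796.9 -632.1   23.9   48.5  -90. ] cent [ 800.8 -628.1]
wrist_end cork [450. 254.] 5880 [ 578.8 -586.1   33.6  396.   -13. ] cent [ 579.  -590.3]
wrist_end dark [447.  18.] 1044 [ 598.7 -339.2   30.8   42.3  -22.7] cent [ 597.2 -338.6]
wrist_end dark [316.  35.] 1867 [ 468.9 -325.6   36.4   47.5  -13. ] cent [ 469.4 -324.3]
wrist_end dark [316.  96.] 3097 [ 457.3 -381.7   48.    71.    76.5] cent [ 457.  -379.2]
wrist_end green [459.   6.] 320 [ 603.5 -336.9   11.4   25.8  -13. ] cent [ 602.5 -335.6]
```

View pics/wrist_end.png

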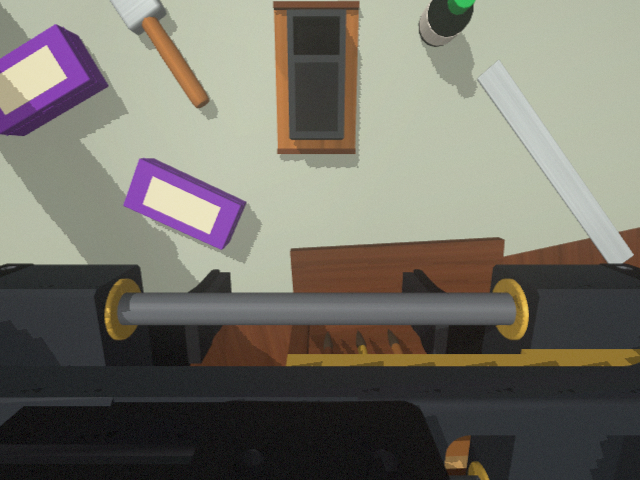

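View pics/side_endc.png

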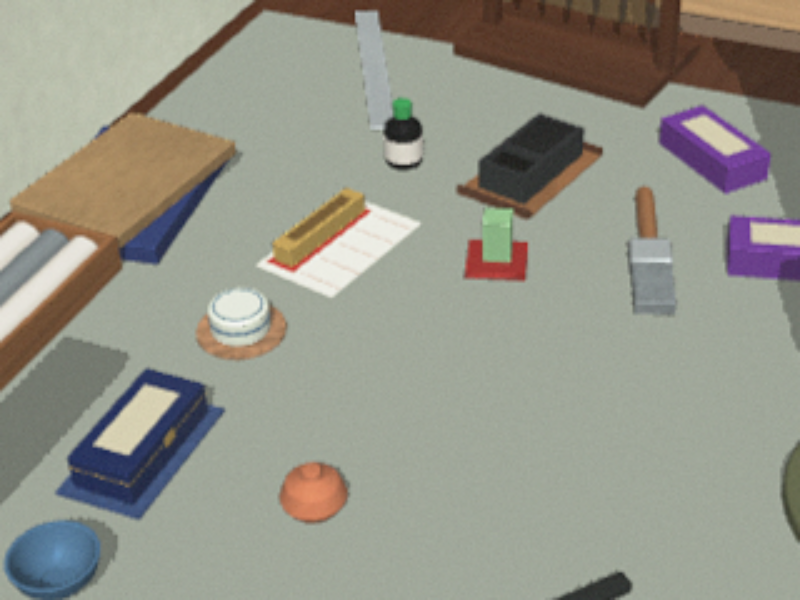

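View pics/scene_end.png

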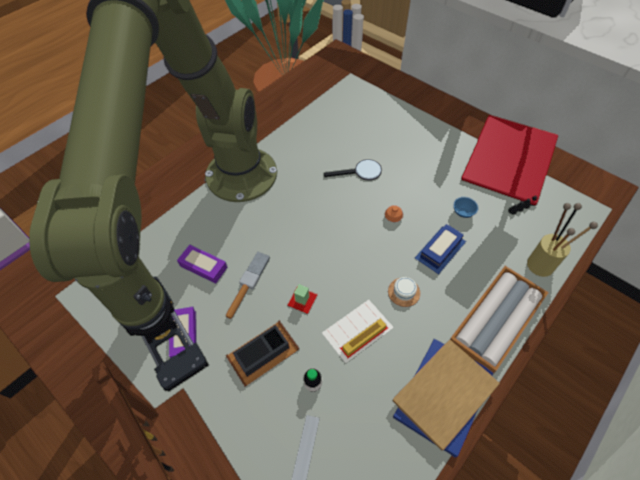

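All five items are on their places and upright. One quick check of the centres before handing in.

Run:
```python
from meas import *
for n in("side_end","scene_end"):
    im,C=load(n);H,S,V=hsv(im)
    def pick(nm,m,ctr,z,r=22):
        k=np.zeros(H.shape,bool);k[ctr[1]-r:ctr[1]+r,ctr[0]-r:ctr[0]+r]=True
        b=max(blobs(m&k,20),key=lambda q:q[1][4]); print(n,nm,b[1][4],rect(C,b[3],z))
    px=lambda P:proj(C,[P])[0].astype(int)
    pick("paste lid (621.5,-4)",(S<32)&(V>150)if n=="side_end" else (S<40)&(V>180),px([.6215,-.004,.033]),.033,14)
    pick("seal top (438.5,-195)",(H>45)&(H<80)&(S>50)&(V>(170 if n=="side_end" else 150)),px([.4385,-.195,.056]),.056,14)
    pick("bar top (621,-170.7,77.8)",(H>16)&(H<32)&(S>80)&(V>90),px([.621,-.1707,.024]),.024,30)
```

```text
side_end paste lid (621.5,-4) 684 [628.8  -8.9  64.  109.6 -62.1]
side_end seal top (438.5,-195) 175 [ 432.3 -175.3   26.7   67.6  -72.3]
side_end bar top (621,-170.7,77.8) 492 [ 615.2 -160.3   42.   138.2   77.9]
scene_end paste lid (621.5,-4) 325 [620.   -3.4  51.8  53.9 -11.5]
scene_end seal top (438.5,-195) 101 [ 437.7 -195.4   25.4   26.3   17. ]
scene_end bar top (621,-170.7,77.8) 529 [ 622.4 -174.6   26.6  121.2   77.8]
```

```bash
python3 -c "
from bench import ctrl
print(ctrl.close_job()); print(ctrl.get_state()['time'])"
```

```text
the job is handed in; nothing more can be done
None
the job is handed in; nothing more can be done
```

All five things are in their places and right way up, and the job is handed in at about 61 s of robot time. I moved them in this order:
1. seal to the red pad
2. paste box to the coaster
3. paperweight to the red band
4. ink case to the felt mat
5. inkstone to the stand, between its lips

Each one was lowered until it touched (5 N or less of contact force) and only then released.

**Last checks:**
- **Final pictures:** all three cameras, with the gripper clear, show nothing toppled or displaced, and the look-alikes untouched.
- **Seal and paste box:** in the scene camera both measure within about 2 mm of the middle of their places.
- **Paperweight:** its yaw matches the band. Its centre measured about 4 mm off along the band, but that mask took in part of the bar's side face. Just before lowering, bar and band agreed within about 1 mm.
- **Ink case and inkstone:** I only measured these just before release, when both were within about 1 mm of centre.

**What failed or disagreed:**
- **First paste-box grasp:** it closed on air above the lid and moved nothing. The pictures put the fingertips about 26 mm nearer the wrist than the stated nose length, so I gripped lower from then on.
- **Side camera:** the final colour masks there picked up the objects' sides and neighbouring areas. Its numbers were unusable and I set them aside.

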